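Set up the nib tasting: cup into the mill, board up, jars in the tray

TASK

Get the nib tasting ready: fold the tray's stiff backboard up so that it stands upright, lift the catch cup up into the mill's head and twist its handle anticlockwise (seen from above) until its lugs drop home and lock, so that it hangs there level with its handle pointing straight out of the mill's front, and stand every green jar upright on the floor of the tray. Leave the price card and the two loose packs lying round the work (a flat tartan one and a striped one without a bow) where they are.

Things in the scene. Friction and masses are not known exactly. Their poses are not given: they have to be found in the camera images.
- mill: Fixed dark steel countertop mill, 165 x 120 mm, 204 mm tall. Origin on the table under the vertical axis of its round head; x points to its back, where the column stands from 65 mm behind the axis; the front is -x. The head (radius 56 mm) hangs over a 6 mm foot plate; the bayonet mount is its underside, 98 mm above the table: a bore of radius 37 mm with a flat roof at 127 mm.
- mount (a point): Where the cup's origin lies when locked: on the head's axis, 50 mm above the table; axes as the mill's, locked x axes agree. Raised till its rim meets the roof (9 mm above locked height) and turned 50 degrees anticlockwise (from above) to the stop, the cup drops into two pockets behind 3 mm lips, which it passes only if at least 3.5 mm above locked height.
- way_in (a point): On the head's axis at the mount's lower face, 98 mm above the table. Two opposite gaps, 44 degrees wide, out to radius 49 mm, let the lugs up. The cup goes in with its handle 50 degrees short of locked: from above, the handle points along the mill's -x axis turned 50 degrees clockwise, towards the robot's left.
- catch_cup: Loose round steel cup, radius 33 mm, 68 mm tall, 0.22 kg, heavy at the cup. Origin at the centre of its underside, z up; stands on the table at first. Two lugs along +x and -x, 16 mm wide, reach radius 46 mm, 56 to 64 mm above the underside. A square wooden handle (22 x 22 mm) along -x, 55 to 180 mm from the axis, centre line 25 mm above the underside.
- cup_handle (a point): Point to grip the handle: its centre line 140 mm from the cup's axis, 25 mm above the underside. Gripped here the gripper clears the mill's head.
- tray: Fixed wooden tray, 262 mm along y, origin on the table at the centre of the jar well, z up, x towards the back, where the board is hinged. Well 110 mm (x) by 250 mm (y), floor 6 mm and rim 20 mm above the table. Three jars fit side by side along y, 80 mm apart.
- board (a joint): Angle of the tray's folding backboard: 0 lying flat forward over the well, 1.571 (90 degrees) upright; limit 2.3. The hinge is stiff (0.4 N m of friction) and stays where it is left. The board is 80 mm deep, 220 mm wide, 8 mm thick.
- board_hinge (a point): On the hinge axis of the board, 75 mm behind the tray's origin and 54 mm above the table; the axis runs along the tray's y.
- board_bar (a point): Middle of the round steel bar (10 mm diameter, parallel to the hinge, free span 90 mm) along the board's free edge, 120 mm from the hinge axis; 35 mm free gap between bar and board. It can be pinched from above across the bar at any board angle and turns between the pads.
- jar_1: Small green ceramic jar with a wooden lid, 64 mm across, 75 mm tall, 0.25 kg, heavy at the bottom; the lid is fast to it and bears a knob 20 mm across from 58 to 75 mm above the underside. The lid, 64 mm across, lies from 37 to 58 mm. Origin at the centre of the underside. One of two or three present (None: absent).
- jar_2: Small green ceramic jar with a wooden lid, 64 mm across, 75 mm tall, 0.25 kg, heavy at the bottom; the lid is fast to it and bears a knob 20 mm across from 58 to 75 mm above the underside. The lid, 64 mm across, lies from 37 to 58 mm. Origin at the centre of the underside. One of two or three present (None: absent).
- jar_3: Small green ceramic jar with a wooden lid, 64 mm across, 75 mm tall, 0.25 kg, heavy at the bottom; the lid is fast to it and bears a knob 20 mm across from 58 to 75 mm above the underside. The lid, 64 mm across, lies from 37 to 58 mm. Origin at the centre of the underside. One of two or three present (None: absent).
- card: Price card in an oak block (22 x 66 mm, 62 mm tall). Bystander, leave alone. Origin under its centre.
- flat_pack: Flat tartan gift pack 96 x 178 x 44 mm behind the tray. Bystander, leave alone. Origin under its centre.
- striped_pack: Striped gift pack without a bow, 67 x 194 x 52 mm to the right of the tray. Bystander, leave alone. Origin under its centre.
Not all that is in view belongs to the job. What is shaped like the jar_2 but pink is not meant.

How it is judged:
By the outcome, as a careful person would: the job done as asked, in the order asked, and still so for the second after the job is handed in, with the robot touching nothing.
Of jar_1, jar_2, jar_3 only 2 to 3 are there at a start; the rules pass over those that are not, and their reading is None.
At some moment in a run one of jar_1, jar_2, jar_3 may be knocked a few centimetres aside while the robot is not near it.
Once in a run the grip may slacken for a moment while it holds something.
It also fails if it takes over 200 s, if anything falls off the work surface, if the arm or the gripper's body presses on something with over 40 N, if the wrist force passes 120 N, or if a joint passes its speed limit or range.

ROBOT

A 6-joint arm with a two-finger parallel gripper is mounted at the origin on a cart in front of the work surface, level with it; the furniture and walls round the work are solid. World frame = base frame: x ahead of the robot, y to its left, z up, the work surface at z = 0. Lengths are in mm, angles in rad, forces in N, time in s.
With the tool pointing down it reaches from about 350 to 775 mm from the base axis. Payload 7.3 kg.
Tool frame: the origin (TCP) lies at the very end of the fingers, on their centre line; the grasp point (between the pads) lies 19 mm behind it; z points along the fingers, y is the line along which they close (so a half turn about z gives the same grasp; the last joint's range is limited). The gripper opens to 92 mm and grips with 3 to 60 N. Pads are 19 mm wide; open, the fingers measure 130 mm over their backs; the gripper's body (75 mm by 190 mm) begins 47 mm behind the grasp point.
Start: joints at [1.03, 0.342, 1.524, -0, 1.275, -0.146], TCP at [201.915, 484.639, 226.741] pointing down, gripper open.
Joint ranges: [-2.53, 2.53], [-0.77, 2.02], [0.04, 2.7], [-1, 4.14], [0.28, 2.66], [-3.11, 3.11]. Speed limits (rad/s): [2.57, 2.57, 3.14, 3.14, 3.14, 3.14].

INTERFACE

Orientations are given as [roll, pitch, yaw] about the fixed x, y, z axes, in that order (R = Rz(yaw) Ry(pitch) Rx(roll)).
In Python, from plant import * gives the robot as it stands.
- The arm moves only by the tool arm_command, never from a script. Its arguments are lists of equal length, an entry for each row: "gripper": the finger opening in mm, from 0 to 91.8; "dp": the shift along the tool's x, y, z in units of 25 mm (1.0 is 25 mm), a list of three; "twist": the turn about the tool's z in units of 5 degrees (1.0 is 5 degrees). A call has exactly 5 rows; each row shifts and turns the commanded pose from where the row before left it, along the tool's axes as they then stand; what a row does not reach is not made up. A row lasts 1/8 s, in which the tool goes at most 62.5 mm and 10.7 degrees, less where a joint would pass 70% of its speed; a pose out of reach is approached as far as the arm can. A call is refused whole if a number of a shift passes 1 or a number of a turn 1, either way. A call with a gripper value outside its range is refused whole. The fingers move at their own pace and stop on an object; the grip force is fixed at half the most. Time passes only in rows, so rows that do not move let the fingers close, or fill a call up. It gives the time, the measured TCP pose, the force, the opening and the grip force at its end, in the units of the state.
- get_obs(): the state, without advancing time (a new reading comes with each control period).
- capture(name): name is "scene" or "top" or "wrist"; returns the picture (384x512x3 uint8, red, green, blue); there is no depth.
- get_calibration(name): a dict with "mtx" (3x3 intrinsics, pixels), "position" and "attitude" of the camera in the world; the wrist camera has in their place "mount" (4x4, takes a point from camera to tool coordinates, whose origin is the TCP and whose axes are the flange's). Camera axes: x right, y down, z forward; pixel columns grow to the right and rows downward; lengths in mm; the calibration is good to about 2 mm. A picture is of the moment at which its call begins: read the wrist's pose just before it. get_calibration takes no time and is no camera call.
- close_job(): hands the job in; it is judged then, once.
The state is a dict: "time": time; "joint_positions": joint angles; "dq": joint speeds; "tau": joint torques, N m; "tool_pos": TCP position; "tcp_rot": TCP orientation; "contact_force": force on the tool from outside, world axes, zero at the start; "moment": the same for the moment, N m; "grip_width": finger opening in mm; "finger_force": force on a finger pad.
Only numpy, scipy, OpenCV 4.12 (cv2) and the standard library are available. Lean on these libraries where they do the work, as an engineer would, in place of code of your own. Each camera call takes 0.05 s, during which the arm holds its last target. There are 200 camera calls.

## Working session

There is one attempt and no reset: what is moved stays moved. The work goes in short steps, Python scripts to look and compute and a tool call to move; the robot and the scene stay as the last step left them, time stands still between calls to the robot, and variables do not carry over. Pictures are saved under pics/ and viewed, at most 14 in all, crops included, and the job is handed in when it is done.

Besides the shell and the picture viewer there is one more tool, called after "Call:" as a command line: name --pt "numbers of a row" for each row, then --argument value for the rest. arm_command: Moves the arm, as the interface text tells. Its arguments: {"type":"object","properties":{"gripper":{"type":"array"},"dp":{"type":"array"},"twist":{"type":"array"}},"required":["gripper","dp","twist"]}

```bash
ls; mkdir -p pics
python3 - <<'E'
from plant import *
import cv2,numpy as np
o=get_obs();print(o)
for n in("scene","top"):
    im=capture(n);cv2.imwrite(f"pics/{n}0.png",cv2.resize(im[:,:,::-1],(800,600),interpolation=cv2.INTER_CUBIC));c=get_calibration(n);print(n,c)
print(get_calibration("wrist"))
E
```

```text
pics
{'time': 0.0, 'joint_positions': array([ 1.03000510e+00,  3.42716195e-01,  1.52502050e+00, -1.82093004e-05,
        1.27540795e+00, -1.46034089e-01]), 'dq': array([-8.43679837e-05,  9.64455161e-04, -2.86257104e-04, -6.40320517e-04,
       -1.64502046e-04, -1.50239349e-03]), 'tau': array([-3.25247474e-04, -4.31252003e+01, -2.44217402e+01,  7.16893421e-02,
        5.61510539e-02, -1.57065870e-04]), 'tool_pos': array([201.69287064, 484.2639401 , 226.0471431 ]), 'tcp_rot': array([-3.14005465e+00, -2.08611544e-04,  2.74684067e+00]), 'contact_force': array([ 0.35838148, -0.40810621, -0.18229875]), 'moment': array([0.04073303, 0.02596709, 0.0332933 ]), 'finger_force': 0.0, 'grip_width': 91.91087140762664}
scene {'mtx': array([[493.36915004,   0.        , 256.17673164],
       [  0.        , 493.36915004, 195.08591535],
       [  0.        ,   0.        ,   1.        ]]), 'position': array([-662.89673868, -860.80795052,  758.30242443]), 'attitude': array([-1.99414344e+00,  1.53245300e-03, -9.86148759e-01])}
top {'mtx': array([[391.51590062,   0.        , 248.75494153],
       [  0.        , 391.51590062, 179.59120665],
       [  0.        ,   0.        ,   1.        ]]), 'position': array([ 459.01862844,  -41.46967336, 1338.26710333]), 'attitude': array([-3.08279074,  0.01449939, -1.59869207])}
{'mtx': array([[279.06512076,   0.        , 250.5858197 ],
       [  0.        , 279.06512076, 188.40124402],
       [  0.        ,   0.        ,   1.        ]]), 'mount': array([[-1.22447830e-04, -9.52418874e-01, -3.04792180e-01,
         8.23981078e+01],
       [ 9.99998594e-01,  3.93108015e-04, -1.63013090e-03,
         9.88910252e-02],
       [ 1.67238368e-03, -3.04791952e-01,  9.52417487e-01,
        -1.58787772e+02],
       [ 0.00000000e+00,  0.00000000e+00,  0.00000000e+00,
         1.00000000e+00]])}
```

View pics/scene0.png

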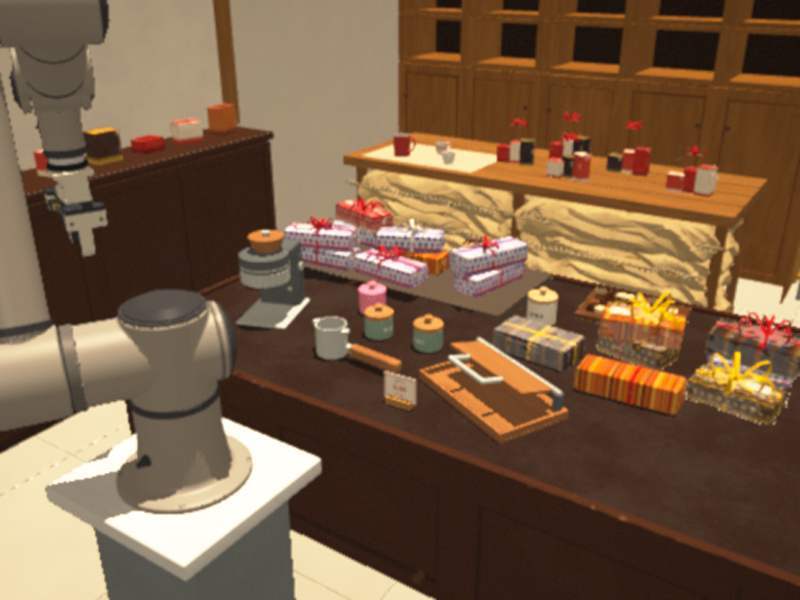

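View pics/top0.png

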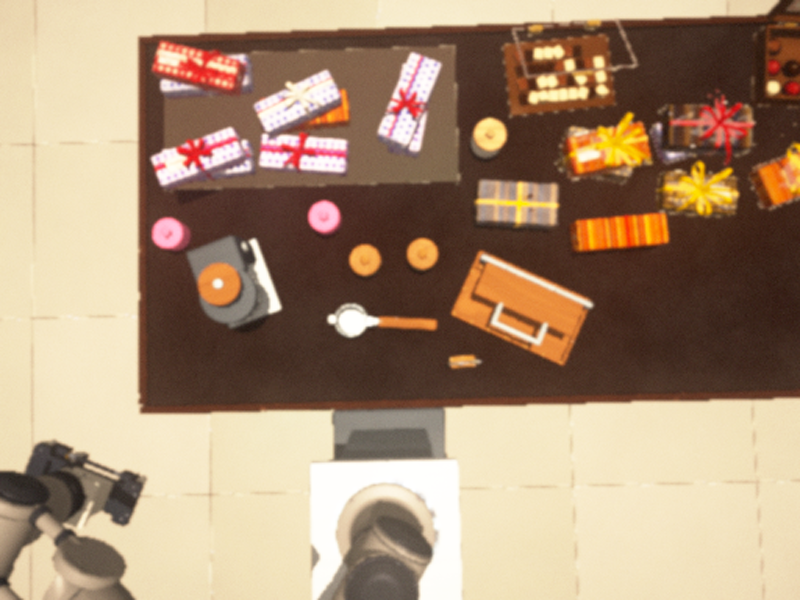

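The scene shows the mill (270,270), cup (332,338), green jars at (378,322) and (428,333), card (400,390) and tray (495,390). Pink jars at (372,298) and, in the top view, (170,233) and the cream jar (540,305) are decoys. I only see two green jars, in the top view at (365,260) and (422,254). Next I'll take a close crop.

```bash
cat > h.py <<'E'
from plant import *
import cv2,numpy as np
from scipy.spatial.transform import Rotation as R
def cam(n,o=None):
    c=get_calibration(n);K=c["mtx"]
    if n=="wrist":
        o=o or get_obs();T=np.eye(4);T[:3,:3]=R.from_euler("xyz",o["tcp_rot"]).as_matrix();T[:3,3]=o["tool_pos"]
        M=T@c["mount"];return K,M[:3,:3],M[:3,3]
    return K,R.from_euler("xyz",c["attitude"]).as_matrix(),c["position"]
def pix2z(cm,uv,z):
    K,A,p=cm;uv=np.atleast_2d(uv).astype(float)
    d=np.c_[uv,np.ones(len(uv))]@np.linalg.inv(K).T@A.T
    return p+d*((z-p[2])/d[:,2])[:,None]
def proj(cm,X):
    K,A,p=cm;q=(np.atleast_2d(X)-p)@A@K.T;return q[:,:2]/q[:,2:]
def crop(im,x0,x1,y0,y1,s,name):
    cv2.imwrite("pics/"+name,cv2.resize(im[y0:y1,x0:x1,::-1],None,fx=s,fy=s,interpolation=cv2.INTER_CUBIC))
E
python3 - <<'E'
from h import *
im=capture("top");crop(im,115,290,140,225,4.5,"t1.png")
crop(im,280,385,152,240,6,"t2.png")
print(np.round(pix2z(cam("top"),[[400/1.5625,550/1.5625]],0)))
s=capture("scene");crop(s,150,370,140,285,3.6,"s1.png")
E
```

```text
[[-38. -32.   0.]]
```

View pics/t1.png

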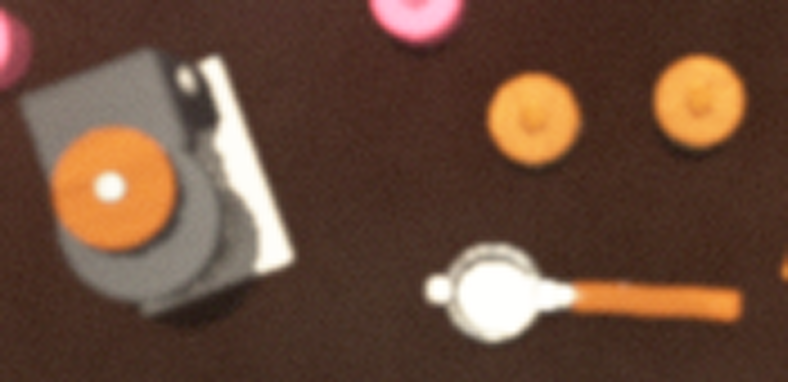

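View pics/t2.png

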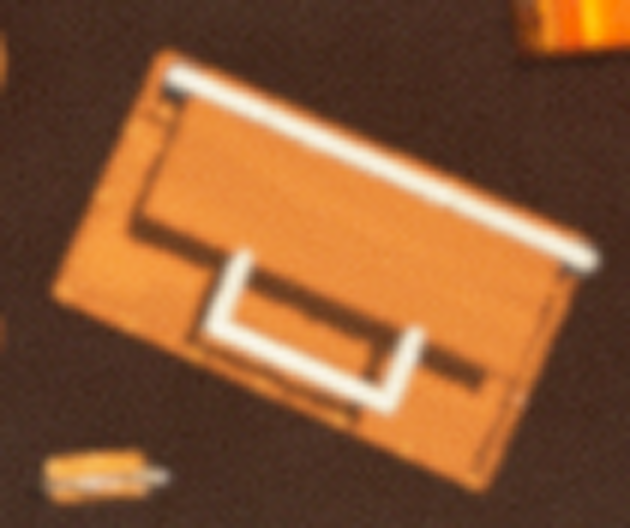

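View pics/s1.png

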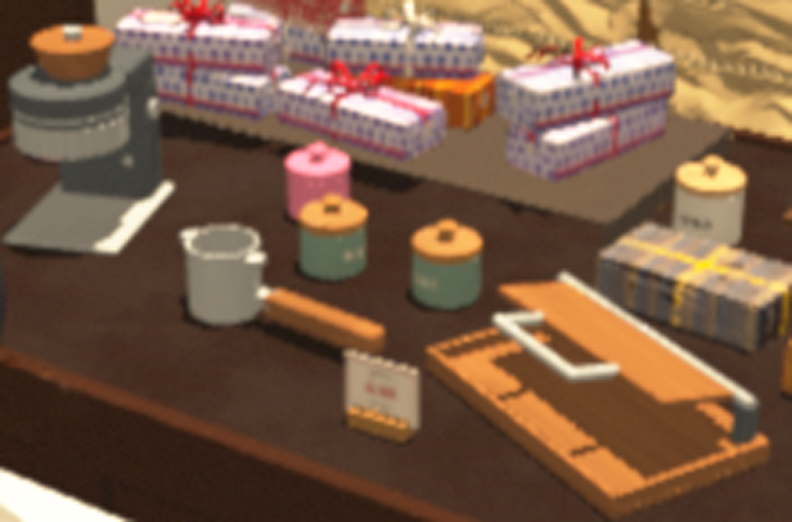

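Jars A (535,118) and B (700,101) in t1 are orange-lidded and green-bodied, as s1 confirms at (333,245) and (446,270). The cup rim is at (493,293), the handle end at (742,305), the foot plate's front-right corner at (292,262), and the bar corners in t2 are (210,330) and (390,408).

```bash
cat >> h.py <<'E'
T1=lambda u,v:(115+u/4.5-.4,140+v/4.5-.4)
T2=lambda u,v:(280+u/6-.4,152+v/6-.4)
S1=lambda u,v:(150+u/3.6-.4,140+v/3.6-.4)
def tri(ct,cs,a,b):
    from scipy.optimize import least_squares as L
    r=L(lambda X:np.r_[(proj(ct,X)[0]-a),(proj(cs,X)[0]-b)],[500,0,50]);return np.round(r.x,1),np.round(r.fun,1)
E
python3 - <<'E'
from h import *
t,s=cam("top"),cam("scene")
print("jarA",pix2z(t,T1(534,118),58).round(1),tri(t,s,T1(535,119),S1(333,203)))
print("jarB",pix2z(t,T1(700,101),58).round(1),tri(t,s,T1(700,101),S1(447,229)))
print("cup",pix2z(t,T1(493,293),68).round(1),"tri",tri(t,s,T1(493,293),S1(225,240)))
print("hend",pix2z(t,T1(742,305),36).round(1),tri(t,s,T1(742,305),S1(378,330)))
print("hstart",pix2z(t,T1(575,296),36).round(1)); print("lug",pix2z(t,T1(437,290),64).round(1))
print("foot FR,BR,FL",pix2z(t,[T1(292,262),T1(217,58),T1(145,315)],6).round(1))
print("footFR tri",tri(t,s,T1(292,262),S1(112,249)),"BR",tri(t,s,T1(217,58),S1(170,184)))
print("tray FL,FR",pix2z(t,[T2(55,293),T2(485,490)],20).round(1),tri(t,s,T2(55,293),S1(430,350)))
print(tri(t,s,T2(485,490),S1(612,508)))
print("barL,R",tri(t,s,T2(210,330),S1(499,320)),tri(t,s,T2(390,408),S1(573,376)))
print("rodL,R",tri(t,s,T2(168,72),S1(563,277)),tri(t,s,T2(597,260),S1(755,403)))
print("hopper",tri(t,s,T1(110,186),S1(73,32)))
print("card",pix2z(t,T2(95,475),62))
E
```

```text
jarA [[581.6  24.6  58. ]] (array([580.7,  22.3,  68.1]), array([ 0.3, -0.2, -0.4,  0. ]))
jarB [[590.5 -96.8  58. ]] (array([590.3, -97.6,  68.1]), array([ 0.4, -0.3, -0.5,  0. ]))
cup [[455.1  56.8  68. ]] tri (array([456.5,  54.8,  70.7]), array([ 0.5, -0.4, -0.7, -0. ]))
hend [[ 441. -124.   36.]] (array([ 440.9, -123.5,   39.1]), array([-0.1,  0.1,  0.1, -0. ]))
hstart [[451.1  -1.2  36. ]]
lug [[458.3  97.6  64. ]]
foot FR,BR,FL [[482.5 213.4   6. ]
 [639.6 268.1   6. ]
 [445.6 325.6   6. ]]
footFR tri (array([482.2, 213.2,   9. ]), array([-0.1,  0.1,  0.1,  0. ])) BR (array([638.6, 269.1,   6.7]), array([-0.3,  0.3,  0.5,  0. ]))
tray FL,FR [[ 463.2 -156.9   20. ]
 [ 347.3 -391.6   20. ]] (array([ 464.4, -158.7,   19.4]), array([ 0.5, -0.4, -0.6,  0. ]))
(array([ 346.6, -393.2,   13.3]), array([-0.,  0.,  0., -0.]))
barL,R (array([ 442.8, -236.1,   80.6]), array([ 0.8, -0.6, -0.9,  0.1])) (array([ 398. , -328.9,   79.7]), array([ 0.5, -0.3, -0.5,  0.1]))
rodL,R (array([ 583.1, -221.2,   56.2]), array([ 0.5, -0.3, -0.6,  0.1])) (array([ 473. , -448. ,   57.7]), array([ 0.1, -0.1, -0.1,  0. ]))
hopper (array([532.2, 293.1, 200.9]), array([ 0.2, -0.2, -0.3, -0. ]))
card [[ 364.51552227 -171.41232569   62.        ]]
```

Call:
arm_command --gripper '[91,91,91,91,91]' --pt "-0.9 -0.7 -0.5" --pt "-0.9 -0.7 -0.5" --pt "-0.9 -0.7 -0.5" --pt "-0.9 -0.7 -0.5" --pt "-0.9 -0.7 -0.5" --twist '[0,0,0,0,0]'

```text
time: 0.82
tool_pos: [272.4, 359.7, 289.5]
tcp_rot: [-3.141, -0.0, 2.747]
contact_force: [1.2, 0.1, -0.4]
grip_width: 91.2
finger_force: 0.0
```

Call:
arm_command --gripper '[91,91,91,91,91]' --pt "-0.9 -0.7 0" --pt "-0.9 -0.7 0" --pt "-0.9 -0.7 0" --pt "-0.9 -0.7 0" --pt "-0.9 -0.7 0" --twist '[0,0,0,0,0]'

```text
time: 1.45
tool_pos: [342.6, 235.7, 289.2]
tcp_rot: [3.142, -0.0, 2.747]
contact_force: [0.8, -0.8, -0.5]
grip_width: 90.6
finger_force: 0.0
```

Call:
arm_command --gripper '[91,91,91,91,91]' --pt "-0.68 -0.46 0" --pt "-0.68 -0.46 0" --pt "-0.68 -0.46 0" --pt "-0.68 -0.46 0" --pt "-0.68 -0.46 0" --twist '[0,0,0,0,0]'

```text
time: 2.08
tool_pos: [398.9, 150.2, 289.1]
tcp_rot: [3.142, -0.0, 2.747]
contact_force: [-0.7, 0.7, -0.5]
grip_width: 91.0
finger_force: 0.0
```

Call:
arm_command --gripper '[91,91,91,91,91]' --pt "0 0 0" --pt "0 0 0" --pt "0 0 0" --pt "0 0 0" --pt "0 0 0" --twist '[1,1,1,1,1]'

```text
time: 2.7
tool_pos: [398.5, 150.8, 289.1]
tcp_rot: [-3.141, -0.0, 2.308]
contact_force: [-0.1, 1.3, -0.2]
grip_width: 91.3
finger_force: 0.0
```

Call:
arm_command --gripper '[91,91,91,91,91]' --pt "0 0 0" --pt "0 0 0" --pt "0 0 0" --pt "0 0 0" --pt "0 0 0" --twist '[1,1,1,1,1]'

```text
time: 3.32
tool_pos: [398.5, 150.7, 289.1]
tcp_rot: [-3.141, -0.0, 1.871]
contact_force: [-0.1, 0.7, 0.1]
grip_width: 91.1
finger_force: 0.0
```

Call:
arm_command --gripper '[91,91,91,91,91]' --pt "0 0 0" --pt "0 0 0" --pt "0 0 0" --pt "0 0 0" --pt "0 0 0" --twist '[1,1,1,1,1]'

```text
time: 3.95
tool_pos: [398.5, 150.8, 289.1]
tcp_rot: [-3.141, 0.0, 1.435]
contact_force: [0.8, 0.2, -0.4]
grip_width: 91.3
finger_force: 0.0
```

Call:
arm_command --gripper '[91,91,91,91,91]' --pt "0 0 0" --pt "0 0 0" --pt "0 0 0" --pt "0 0 0" --pt "0 0 0" --twist '[1,1,1,0.7,0]'

```text
time: 4.58
tool_pos: [398.5, 150.8, 289.1]
tcp_rot: [-3.141, 0.0, 1.115]
contact_force: [-0.3, -0.8, 0.5]
grip_width: 91.5
finger_force: 0.0
```

Call:
arm_command --gripper '[60,60,60,60,60]' --pt "-0.76 0.425 0" --pt "-0.76 0.425 0" --pt "-0.76 0.425 0" --pt "-0.76 0.425 0" --pt "-0.76 0.425 0" --twist '[0,0,0,0,0]'

```text
time: 5.2
tool_pos: [404.5, 41.4, 289.2]
tcp_rot: [3.142, -0.0, 1.116]
contact_force: [-0.3, 0.2, -0.6]
grip_width: 60.1
finger_force: 0.0
```

Call:
arm_command --gripper '[30,30,30,30,30]' --pt "-0.76 0.425 0" --pt "-0.76 0.425 0" --pt "-0.76 0.425 0" --pt "-0.76 0.425 0" --pt "-0.76 0.425 0" --twist '[0,0,0,0,0]'

```text
time: 5.82
tool_pos: [410.3, -67.3, 289.2]
tcp_rot: [-3.142, -0.0, 1.116]
contact_force: [0.1, -0.4, 0.1]
grip_width: 30.2
finger_force: 0.0
```

Call:
arm_command --gripper '[30,30,30,30,30]' --pt "-0.76 0.425 0" --pt "-0.76 0.425 0" --pt "-0.76 0.425 0" --pt "-0.76 0.425 0" --pt "-0.76 0.425 0" --twist '[0,0,0,0,0]'

```text
time: 6.45
tool_pos: [416.2, -176.0, 289.1]
tcp_rot: [-3.141, -0.0, 1.116]
contact_force: [-0.2, -0.0, -0.3]
grip_width: 29.9
finger_force: 0.0
```

Call:
arm_command --gripper '[30,30,30,30,30]' --pt "-0.76 0.425 0.5" --pt "-0.76 0.425 0.5" --pt "-0.76 0.425 0.5" --pt "-0.76 0.425 0.5" --pt "-0.76 0.425 0.5" --twist '[0,0,0,0,0]'

```text
time: 7.08
tool_pos: [422.2, -285.3, 225.7]
tcp_rot: [-3.141, -0.0, 1.115]
contact_force: [-0.7, 0.0, 0.6]
grip_width: 30.0
finger_force: 0.0
```

Run:
```python
from h import *
o=get_obs();print(o["tool_pos"],o["tcp_rot"]);im=capture("wrist");crop(im,0,512,0,384,1.5,"w1.png")
cm=cam("wrist",o)
print(proj(cm,[[442.8,-236,80],[398,-329,80],[422.6,-282.7,80]])*1.5)
```

```text
[ 422.17681648 -285.33997424  225.74980826] [-3.14136874e+00 -2.06663484e-04  1.11500575e+00]
[[370.64637052 191.59895527]
 [372.06082541 324.73648251]
 [374.13149831 260.49025856]]
```

View pics/w1.png

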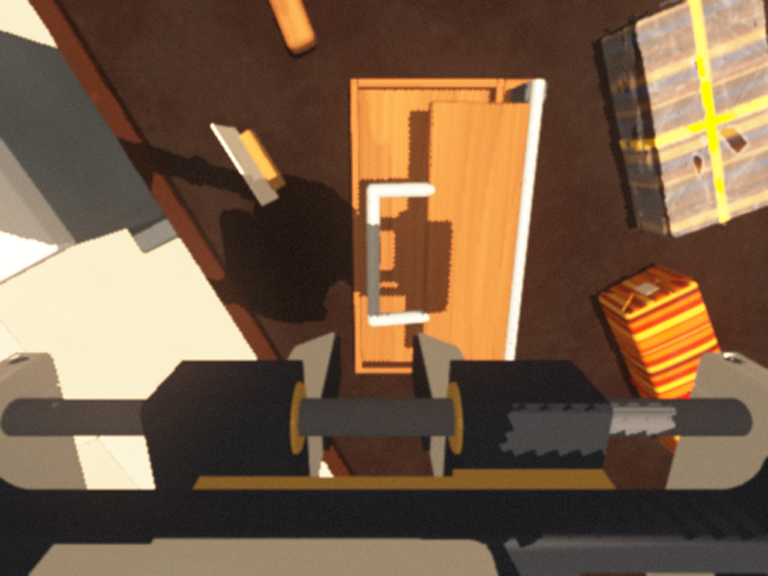

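The bar lies at (375,188)-(376,320), parallel to tool x and centred between the fingers, within 1 mm of the prediction. I'll descend and pinch it.

Call:
arm_command --gripper '[30,30,30,30,30]' --pt "0.1 0 0.8" --pt "0 0 0.8" --pt "0 0 0.8" --pt "0 0 0.8" --pt "0 0 0.8" --twist '[0,0,0,0,0]'

```text
time: 7.75
tool_pos: [423.3, -282.1, 125.8]
tcp_rot: [3.141, -0.0, 1.115]
contact_force: [-0.4, 0.7, -0.2]
grip_width: 30.2
finger_force: 0.0
```

Call:
arm_command --gripper '[30,30,30,30,30]' --pt "0 0 0.6" --pt "0 0 0.6" --pt "0 0 0.6" --pt "0 0 0.5" --pt "0 0 0.3" --twist '[0,0,0,0,0]'

```text
time: 8.38
tool_pos: [423.1, -281.6, 60.9]
tcp_rot: [-3.141, -0.0, 1.115]
contact_force: [0.3, 1.1, -0.5]
grip_width: 30.1
finger_force: 0.0
```

Call:
arm_command --gripper '[0,0,0,0,0]' --pt "0 0 0" --pt "0 0 0" --pt "0 0 0" --pt "0 0 0" --pt "0 0 0" --twist '[0,0,0,0,0]'

```text
time: 9.0
tool_pos: [421.7, -280.9, 61.7]
tcp_rot: [-3.138, -0.0, 1.115]
contact_force: [-5.7, 1.3, 1.4]
grip_width: 8.9
finger_force: 30.0
```

Run:
```python
from h import *
o=get_obs();p=o["tool_pos"];print(p,o["contact_force"],o["grip_width"])
a=np.radians(-26.3);X=np.array([np.cos(a),np.sin(a)]);H=np.array([527.3,-334.5])
r=(p[:2]-H)@X; z=p[2]+19-54; print("radial",r,z,np.hypot(r,z),np.degrees(np.arctan2(z,-r)))
th=np.linspace(np.arctan2(z,-r),np.pi/2,21)
P=np.c_[-np.cos(th),-np.sin(th)]*120/25
print(np.diff(P,axis=0).round(2).tolist())
```

```text
[ 421.65711647 -280.90187853   61.74873784] [-5.67728854  1.254486    1.35700316] 8.903083962745646
radial -118.45519506018069 26.748737842055135 121.43775447894467 12.724719525438164
[[0.08, -0.31], [0.1, -0.31], [0.12, -0.3], [0.14, -0.29], [0.16, -0.28], [0.18, -0.27], [0.2, -0.26], [0.22, -0.24], [0.23, -0.23], [0.25, -0.21], [0.26, -0.19], [0.27, -0.18], [0.28, -0.16], [0.29, -0.14], [0.3, -0.12], [0.31, -0.1], [0.31, -0.08], [0.32, -0.05], [0.32, -0.03], [0.32, -0.01]]
```

Call:
arm_command --gripper '[0,0,0,0,0]' --pt "0 0.08 -0.31" --pt "0 0.1 -0.31" --pt "0 0.12 -0.3" --pt "0 0.14 -0.29" --pt "0 0.16 -0.28" --twist '[0,0,0,0,0]'

```text
time: 9.62
tool_pos: [433.4, -286.7, 98.4]
tcp_rot: [-3.133, -0.001, 1.115]
contact_force: [-11.7, 2.6, 0.7]
grip_width: 9.0
finger_force: 30.0
```

Call:
arm_command --gripper '[0,0,0,0,0]' --pt "0 0.18 -0.27" --pt "0 0.2 -0.26" --pt "0 0.22 -0.24" --pt "0 0.23 -0.23" --pt "0 0.25 -0.21" --twist '[0,0,0,0,0]'

```text
time: 10.25
tool_pos: [455.2, -297.4, 129.9]
tcp_rot: [-3.127, -0.0, 1.116]
contact_force: [-24.7, 8.9, 19.3]
grip_width: 9.2
finger_force: 30.0
```

Call:
arm_command --gripper '[0,0,0,0,0]' --pt "0 0 -0.24" --pt "0 0.24 -0.2" --pt "0 0.25 -0.16" --pt "0 0.25 -0.15" --pt "0 0.26 -0.12" --twist '[0,0,0,0,0]'

```text
time: 10.88
tool_pos: [482.9, -311.0, 151.7]
tcp_rot: [-3.139, 0.0, 1.115]
contact_force: [-7.2, 1.5, 3.4]
grip_width: 9.0
finger_force: 30.0
```

```bash
cat > arc.py <<'E'
from h import *
o=get_obs();p=o["tool_pos"]
a=np.radians(-26.3);X=np.array([np.cos(a),np.sin(a)]);H=np.array([527.3,-334.5])
print((p[:2]-H)@X,p[2]-35,(p[:2]-H)@[-X[1],X[0]],"F",o["contact_force"][:2]@X,o["contact_force"],o["grip_width"])
E
python3 arc.py
```

```text
-50.23257570697393 116.73309586079787 1.4193396855423757 F -7.084137566180036 [-7.1840831   1.45282422  3.38631964] 9.010006591098591
```

Call:
arm_command --gripper '[0,0,0,0,0]' --pt "0 0.5 -0.2" --pt "0 0.48 -0.13" --pt "0 0.5 -0.08" --pt "0 0.45 -0.03" --pt "0 0.07 0" --twist '[0,0,0,0,0]'

```text
time: 11.5
tool_pos: [529.2, -333.9, 163.7]
tcp_rot: [3.14, 0.001, 1.115]
contact_force: [-5.6, 2.0, 5.7]
grip_width: 8.8
finger_force: 30.0
```

Call:
arm_command --gripper '[0,0,0,0,0]' --pt "0 0 0" --pt "0 0 0" --pt "0 0 0" --pt "0 0 0" --pt "0 0 0" --twist '[0,0,0,0,0]'

```text
time: 12.12
tool_pos: [529.3, -333.9, 163.7]
tcp_rot: [3.138, 0.001, 1.115]
contact_force: [-3.4, 0.4, 5.1]
grip_width: 9.3
finger_force: 30.0
```

```bash
python3 arc.py;python3 - <<'E'
from h import *
im=capture("scene");crop(im,250,400,140,290,4,"s2.png")
cs=cam("scene")
print((proj(cs,[[527.3,-334.5,54],[527.3,-334.5,174]])-[250,140])*4)
E
```

```text
1.5444445503895243 128.71582444042483 1.380924288726424 F -3.176695907142758 [-3.36574188  0.35965774  5.09265574] 9.294149580678456
[[321.03305069 375.56786774]
 [331.13877547 227.82759164]]
```

View pics/s2.png

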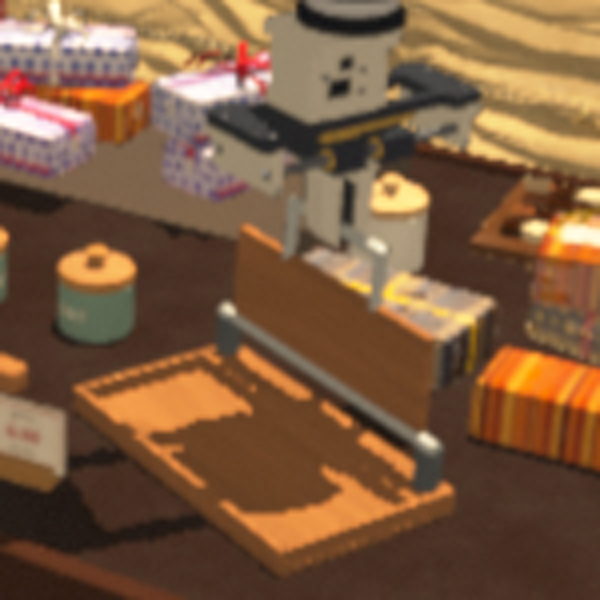

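The board is upright: its top edge is at (240,232)-(440,340), with the bar between the fingers. I'll release it, rise and go to the cup handle.

Call:
arm_command --gripper '[36,36,36,36,36]' --pt "0 0 0" --pt "0 0 0" --pt "0 0 0" --pt "0 0 0" --pt "0 0 0" --twist '[0,0,0,0,0]'

```text
time: 12.8
tool_pos: [528.4, -333.2, 161.9]
tcp_rot: [3.142, -0.0, 1.115]
contact_force: [0.0, 0.9, 0.0]
grip_width: 35.8
finger_force: 0.0
```

Call:
arm_command --gripper '[40,40,40,40,40]' --pt "0 0 -0.5" --pt "0 0 -0.9" --pt "0 0 -0.9" --pt "0 0 -0.9" --pt "0 0 -0.8" --twist '[0,0,0,0,0]'

```text
time: 13.42
tool_pos: [528.4, -333.3, 264.0]
tcp_rot: [3.14, 0.0, 1.115]
contact_force: [0.7, -0.7, -0.7]
grip_width: 39.8
finger_force: 0.0
```

Call:
arm_command --gripper '[60,60,60,60,60]' --pt "0.75 -0.75 0" --pt "0.75 -0.75 0" --pt "0.75 -0.75 0" --pt "0.75 -0.75 0" --pt "0.75 -0.75 0" --twist '[0,0,0,0,0]'

```text
time: 14.05
tool_pos: [485.2, -207.1, 263.0]
tcp_rot: [3.14, -0.0, 1.115]
contact_force: [0.5, -0.8, -0.1]
grip_width: 59.9
finger_force: 0.0
```

Call:
arm_command --gripper '[60,60,60,60,60]' --pt "0.75 -0.75 0" --pt "0.75 -0.75 0" --pt "0.75 -0.75 0" --pt "0.75 -0.75 0" --pt "0.75 -0.75 0" --twist '[0,0,0,0,0]'

```text
time: 14.68
tool_pos: [442.3, -81.6, 263.0]
tcp_rot: [3.14, -0.0, 1.115]
contact_force: [0.9, 0.2, -0.8]
grip_width: 60.2
finger_force: 0.0
```

Call:
arm_command --gripper '[60,60,60,60,60]' --pt "0 0 0" --pt "0 0 0" --pt "0 0 0" --pt "0 0 0" --pt "0 0 0" --twist '[-1,-1,-1,-1,-0.3]'

```text
time: 15.3
tool_pos: [442.7, -82.4, 262.8]
tcp_rot: [3.14, 0.0, 1.491]
contact_force: [-0.6, 0.2, -0.5]
grip_width: 59.7
finger_force: 0.0
```

Run:
```python
from h import *
o=get_obs();print(o["tool_pos"],o["tcp_rot"]);im=capture("wrist");crop(im,0,512,0,384,1.5,"w2.png")
cm=cam("wrist",o)
print((proj(cm,[[444.3,-83,36],[441,-124,36],[451.1,-1.2,36],[455.5,56.5,68],[581,24,58],[590.5,-97,58]])*1.5).round())
t=capture("top");crop(t,280,385,140,240,4,"t3.png")
```

```text
[442.67014079 -82.36823744 262.83909166] [3.14016825e+00 2.83056800e-04 1.49078203e+00]
[[377. 241.]
 [377. 283.]
 [377. 149.]
 [377.  70.]
 [536. 103.]
 [542. 249.]]
```

View pics/w2.png

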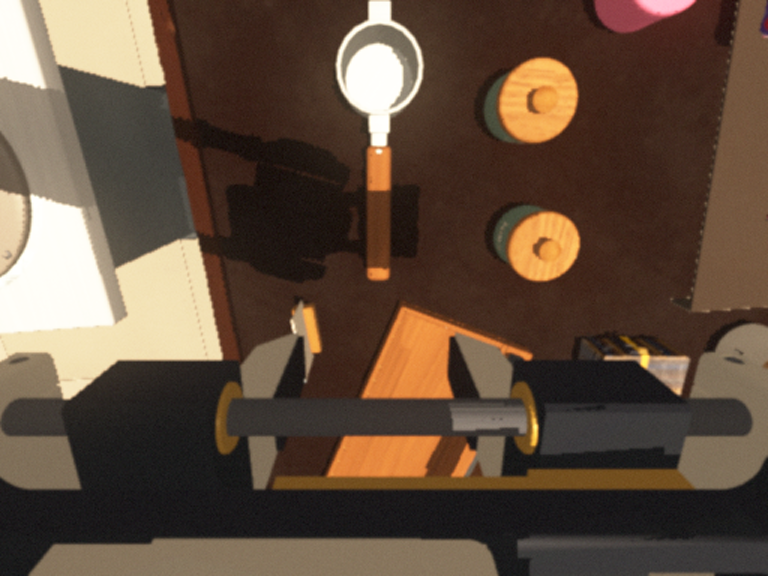

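The handle runs (378,149)-(378,278), vertical and 2-3 mm off the tool's centre line, and the cup rim is centred at (379,66). Jars A and B (540,100),(545,247) are unmoved. I'll descend on the handle.

Call:
arm_command --gripper '[60,60,60,60,60]' --pt "0.08 0.1 1" --pt "0 0 1" --pt "0 0 1" --pt "0 0 1" --pt "0 0 1" --twist '[0,0,0,0,0]'

```text
time: 16.02
tool_pos: [445.4, -80.6, 136.5]
tcp_rot: [3.141, 0.0, 1.489]
contact_force: [0.0, 0.4, -0.6]
grip_width: 60.2
finger_force: 0.0
```

Call:
arm_command --gripper '[60,60,60,60,60]' --pt "0 0 1" --pt "0 0 1" --pt "0 0 1" --pt "0 0 1" --pt "0 0 0.8" --twist '[0,0,0,0,0]'

```text
time: 16.65
tool_pos: [445.3, -80.6, 16.3]
tcp_rot: [3.142, -0.0, 1.489]
contact_force: [-0.3, -0.4, 0.1]
grip_width: 59.8
finger_force: 0.0
```

Call:
arm_command --gripper '[60,40,10,0,0]' --pt "0 0 0.4" --pt "0 0 0.05" --pt "0 0 0" --pt "0 0 0" --pt "0 0 0" --twist '[0,0,0,0,0]'

```text
time: 17.27
tool_pos: [445.4, -80.6, 6.2]
tcp_rot: [3.141, 0.0, 1.49]
contact_force: [0.3, -0.5, -0.1]
grip_width: 24.6
finger_force: 0.0
```

Call:
arm_command --gripper '[0,0,0,0,0]' --pt "0 0 0" --pt "0 0 0" --pt "0 0 0" --pt "0 0 0" --pt "0 0 0" --twist '[0,0,0,0,0]'

```text
time: 17.9
tool_pos: [445.3, -80.6, 5.8]
tcp_rot: [3.141, 0.0, 1.49]
contact_force: [0.2, -1.5, 1.9]
grip_width: 21.9
finger_force: 30.0
```

Call:
arm_command --gripper '[0,0,0,0,0]' --pt "0 0 -0.3" --pt "0 0 -0.5" --pt "0 0 -0.5" --pt "0 0 -0.5" --pt "0 0 -0.5" --twist '[0,0,0,0,0]'

```text
time: 18.52
tool_pos: [445.2, -80.5, 64.3]
tcp_rot: [3.141, 0.0, 1.49]
contact_force: [0.3, -0.6, -1.8]
grip_width: 21.9
finger_force: 30.0
```

Call:
arm_command --gripper '[0,0,0,0,0]' --pt "0 0 -0.6" --pt "0 0 -0.6" --pt "0 0 -0.6" --pt "0 0 -0.6" --pt "0 0 -0.3" --twist '[0,0,0,0,0]'

```text
time: 19.15
tool_pos: [445.4, -80.6, 131.8]
tcp_rot: [3.14, 0.0, 1.49]
contact_force: [-0.6, 0.3, -2.7]
grip_width: 21.5
finger_force: 30.0
```

Run:
```python
from h import *
o=get_obs();p=o["tool_pos"];print(p,o["tcp_rot"],o["contact_force"],o["moment"]);im=capture("wrist");crop(im,0,512,0,384,1.5,"w3.png")
cm=cam("wrist",o);A=R.from_euler("xyz",o["tcp_rot"]).as_matrix()
# cup frame points in tool: axis at +140 along tool x, underside at tool z = -19+25 =6
for n,q in [("rim c",(140,0,-62)),("rimL",(140,-33,-62)),("rimR",(140,33,-62)),("near rim",(107,0,-62)),("far rim",(173,0,-62)),("farlug",(186,0,-58)),("hstart",(85,0,-30)),("hstartL",(85,-11,-30))]:
    print(n,(proj(cm,p+A@np.array(q))*1.5).round(1))
s=capture("scene");crop(s,150,350,110,260,4,"s3.png")
```

```text
[445.36761368 -80.6135338  131.84521194] [3.14024687e+00 3.42508280e-04 1.49022878e+00] [-0.58706208  0.25395331 -2.69453872] [-0.42092484  0.11759588  0.00239833]
rim c [[ 373.3 -188.9]]
rimL [[ 188.3 -188.9]]
rimR [[ 558.4 -189. ]]
near rim [[373.7  22.5]]
far rim [[ 372.9 -466.5]]
farlug [[ 372.9 -557. ]]
hstart [[374.4 140.1]]
hstartL [[336.6 140.1]]
```

View pics/w3.png

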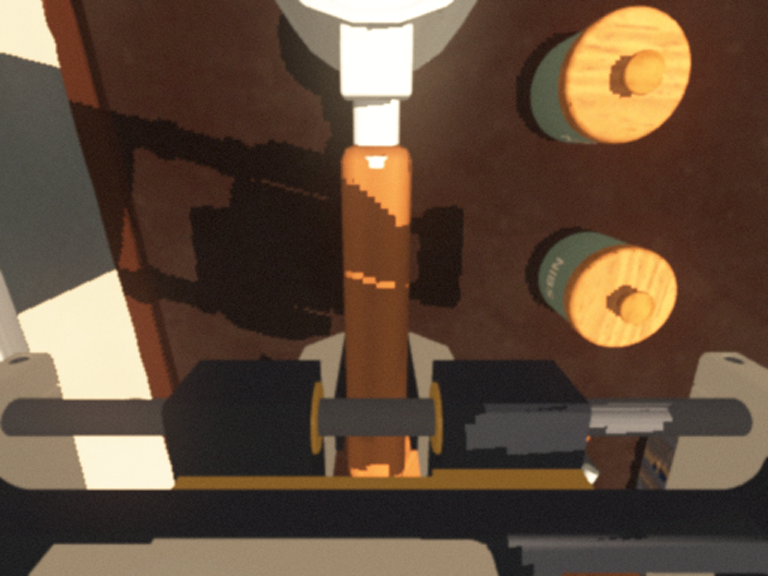

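The cup is held by the handle, which runs (376,147)-(376,475). The near lug at (376,60) looks slightly low. I'll check for sag in the scene view.

View pics/s3.png

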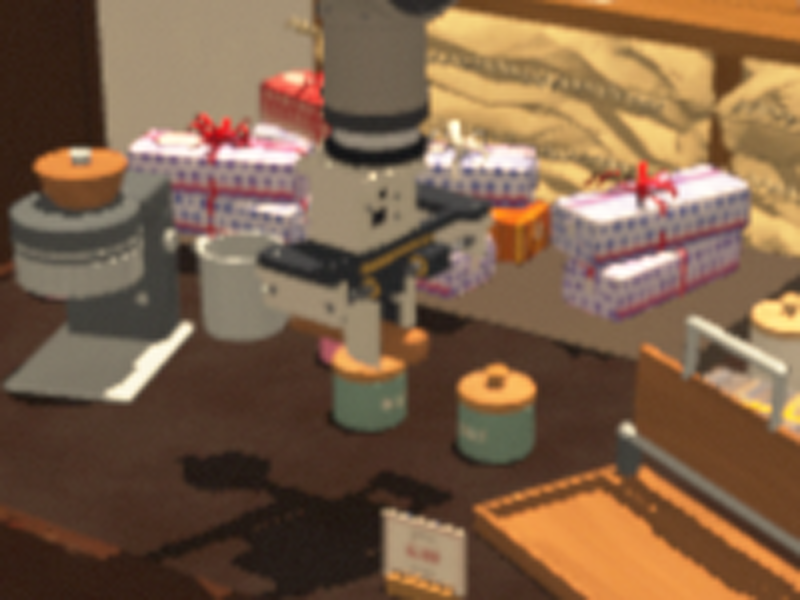

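Run:
```python
from h import *
o=get_obs();p=o["tool_pos"];A0=R.from_euler("xyz",o["tcp_rot"]).as_matrix();cs=cam("scene");cw=cam("wrist",o)
for sag in (0,4,8,12):
    a=np.radians(sag)
    B=R.from_euler("y",-a).as_matrix() # tool y rotation: +x end goes +z(down)
    f=lambda c,q:proj(c,p+A0@(np.array([0,0,-19])+B@(np.array(q)+[0,0,19])))[0]
    print(sag,"scene rim c,bottom c,far lug,hstart",[((f(cs,q)-[150,110])*4).round(0).tolist() for q in [(140,0,-62),(140,0,6),(186,0,-54),(85,0,-19),(-40,0,-19)]],
     "wrist hstart L R, lugL R outer",[(f(cw,q)*1.5).round(0).tolist() for q in [(85,-11,-30),(85,11,-30),(94,-8,-58),(94,8,-58),(107,0,-62)]])
```

```text
0 scene rim c,bottom c,far lug,hstart [[236.0, 242.0], [239.0, 322.0], [194.0, 239.0], [290.0, 310.0], [416.0, 351.0]] wrist hstart L R, lugL R outer [[337.0, 140.0], [412.0, 140.0], [338.0, 95.0], [410.0, 95.0], [374.0, 22.0]]
4 scene rim c,bottom c,far lug,hstart [[234.0, 253.0], [242.0, 333.0], [193.0, 253.0], [290.0, 317.0], [416.0, 347.0]] wrist hstart L R, lugL R outer [[338.0, 139.0], [411.0, 139.0], [340.0, 87.0], [408.0, 87.0], [374.0, 18.0]]
8 scene rim c,bottom c,far lug,hstart [[232.0, 264.0], [245.0, 345.0], [193.0, 268.0], [291.0, 324.0], [416.0, 344.0]] wrist hstart L R, lugL R outer [[340.0, 138.0], [409.0, 138.0], [342.0, 82.0], [406.0, 82.0], [374.0, 17.0]]
12 scene rim c,bottom c,far lug,hstart [[232.0, 276.0], [248.0, 357.0], [193.0, 283.0], [292.0, 331.0], [415.0, 340.0]] wrist hstart L R, lugL R outer [[341.0, 140.0], [408.0, 140.0], [344.0, 79.0], [405.0, 79.0], [374.0, 19.0]]
```

Run:
```python
from h import *
t=cam("top");s=cam("scene")
for z in(98,150,200):
  u=proj(t,[[532.2,293.1,z]])[0]; print(z,((u+.4-[115,140])*4.5).round(1), 56*391.5/(1338-z)*4.5, ((proj(s,[[532.2,293.1,z]])[0]-[150,110])*4).round(1))
im=capture("top");crop(im,110,190,140,225,7,"t4.png")
```

```text
98 [153.6 193.3] 79.56290322580645 [ 86.6 263.4]
150 [133.  189.4] 83.04545454545453 [ 82.3 208.7]
200 [111.3 185.3] 86.69420035149385 [ 78.2 154.8]
```

View pics/t4.png

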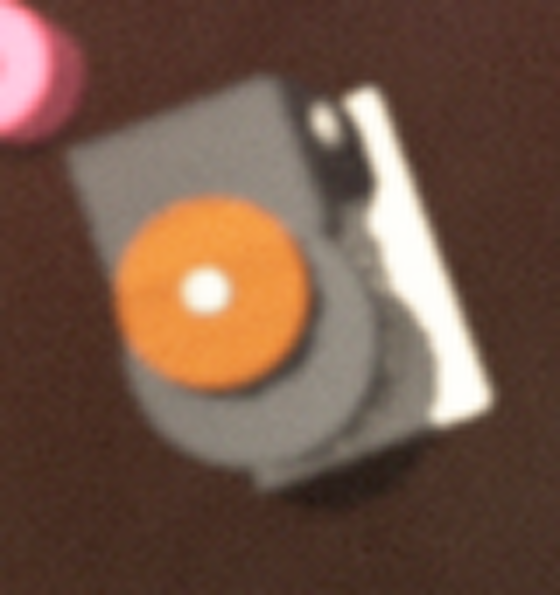

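Run:
```python
from h import *
from scipy.optimize import least_squares as L
im=capture("top");c=im[140:225,110:190];big=cv2.resize(c,None,fx=7,fy=7,interpolation=cv2.INTER_CUBIC).astype(int)
t=cam("top");s=cam("scene");cs=s
pts=np.array([(378,335),(372,375),(350,415),(285,460),(240,467),(195,452),(160,425),(140,390)],float)
(cx,cy),r=None or cv2.fitEllipse(pts.astype(np.float32).reshape(-1,1,2))[0],0
uv=pts/7-.43+[110,140]
x=np.array([np.cos(np.radians(19)),np.sin(np.radians(19))]);y=np.array([-x[1],x[0]]);F=np.array([464,269.5])
def f(q):
    d,h,e,r=q;w=pix2z(t,uv,h)[:,:2]-(F+d*x+e*y);return np.r_[np.hypot(*w.T)-r,(e)/1.5,(r-56)/1.5]
S=L(f,[60,140,0,56]);print(S.x.round(1),S.fun.round(1),(F+S.x[0]*x+S.x[2]*y).round(1))
for h in(110,130,150,170):
    g=L(lambda q:np.hypot(*(pix2z(t,uv,h)[:,:2]-q).T)-56,[530,290]);w=g.x-F;print(h,g.x.round(1),"d,e",(w@x).round(1),(w@y).round(1),g.fun.round(1))
# column top corners & hopper in mill frame for h
for z in(98,150,204):
    w=pix2z(t,np.array([(68,155),(270,75),(212,293)])/7-.43+[110,140],z)[:,:2]-F;print(z,np.c_[w@x,w@y].round(1).tolist())
for d in(50,55,60,66,72):
    a=np.r_[F+d*x,0]
    out=[]
    for z in(98,150):
        th=np.linspace(0,2*np.pi,180);q=(proj(cs,np.c_[a[0]+56*np.cos(th),a[1]+56*np.sin(th),np.full(180,z)])-[150,110])*4
        out+=[q[:,0].min().round(),q[:,0].max().round(),q[:,1].min().round(),q[:,1].max().round()]
    print(d,a[:2].round(),out)
```

```text
[ 51.1 157.5   0.3  54.2] [ 0.  -0.2 -0.7 -0.2  1.   0.1  0.  -0.8  0.2 -1.2] [512.2 286.4]
110 [513.8 299.5] d,e 56.8 12.2 [ 0.4 -0.  -0.7 -0.4  0.9  0.1  0.2 -0.6]
130 [514.1 294.2] d,e 55.4 7.1 [-0.3 -0.3 -0.6 -0.1  1.1  0.1 -0.2 -1.3]
150 [514.4 288.9] d,e 54.0 2.0 [-1.  -0.6 -0.6  0.3  1.4  0.1 -0.5 -1.9]
170 [514.7 283.6] d,e 52.5 -3.1 [-1.6 -0.8 -0.5  0.6  1.6  0.2 -0.7 -2.5]
98 [[168.3, 66.0], [170.2, -33.0], [85.6, 25.5]]
150 [[156.8, 51.0], [158.6, -43.9], [77.6, 12.1]]
204 [[144.9, 35.4], [146.6, -55.2], [69.2, -1.7]]
50 [511. 286.] [np.float64(12.0), np.float64(141.0), np.float64(249.0), np.float64(297.0), np.float64(7.0), np.float64(137.0), np.float64(195.0), np.float64(241.0)]
55 [516. 287.] [np.float64(14.0), np.float64(143.0), np.float64(247.0), np.float64(295.0), np.float64(9.0), np.float64(139.0), np.float64(193.0), np.float64(239.0)]
60 [521. 289.] [np.float64(17.0), np.float64(145.0), np.float64(245.0), np.float64(293.0), np.float64(12.0), np.float64(141.0), np.float64(192.0), np.float64(237.0)]
66 [526. 291.] [np.float64(20.0), np.float64(147.0), np.float64(243.0), np.float64(290.0), np.float64(15.0), np.float64(144.0), np.float64(189.0), np.float64(234.0)]
72 [532. 293.] [np.float64(23.0), np.float64(150.0), np.float64(241.0), np.float64(288.0), np.float64(18.0), np.float64(146.0), np.float64(187.0), np.float64(232.0)]
```

The head's top circle spans (130..378, ..466) in t4. With the scene view's left edge and underside, that puts the axis about 52 mm behind the foot's front edge, so the hopper isn't concentric with the head. The axis is at about (515,289). Now I'll turn the cup at height.

Call:
arm_command --gripper '[0,0,0,0,0]' --pt "0 0 0" --pt "0 0 0" --pt "0 0 0" --pt "0 0 0" --pt "0 0 0" --twist '[0.4,0.7,0.9,0.9,0.9]'

```text
time: 19.98
tool_pos: [444.8, -80.4, 130.2]
tcp_rot: [-3.14, -0.0, 1.155]
contact_force: [0.3, 0.2, -3.4]
grip_width: 21.9
finger_force: 30.0
```

Call:
arm_command --gripper '[0,0,0,0,0]' --pt "0 0 0" --pt "0 0 0" --pt "0 0 0" --pt "0 0 0" --pt "0 0 0" --twist '[0.9,0.9,0.9,0.9,0.9]'

```text
time: 20.6
tool_pos: [444.7, -80.3, 130.1]
tcp_rot: [-3.14, 0.001, 0.762]
contact_force: [0.2, -0.0, -3.1]
grip_width: 21.6
finger_force: 30.0
```

Call:
arm_command --gripper '[0,0,0,0,0]' --pt "0 0 0" --pt "0 0 0" --pt "0 0 0" --pt "0 0 0" --pt "0 0 0" --twist '[0.9,0.9,0.9,0.9,0.9]'

```text
time: 21.22
tool_pos: [444.6, -80.3, 130.1]
tcp_rot: [-3.14, 0.001, 0.369]
contact_force: [0.3, 0.5, -1.8]
grip_width: 21.6
finger_force: 30.0
```

Call:
arm_command --gripper '[0,0,0,0,0]' --pt "0 0 0" --pt "0 0 0" --pt "0 0 0" --pt "0 0 0" --pt "0 0 0" --twist '[0.9,0.9,0.9,0.9,0.9]'

```text
time: 21.85
tool_pos: [444.5, -80.2, 130.0]
tcp_rot: [-3.141, 0.002, -0.024]
contact_force: [-0.2, 0.1, -3.0]
grip_width: 21.8
finger_force: 30.0
```

Call:
arm_command --gripper '[0,0,0,0,0]' --pt "0 0 0" --pt "0 0 0" --pt "0 0 0" --pt "0 0 0" --pt "0 0 0" --twist '[0.9,0.9,0.9,0.9,0.9]'

```text
time: 22.48
tool_pos: [444.5, -80.2, 130.0]
tcp_rot: [-3.141, 0.002, -0.417]
contact_force: [-0.1, 0.4, -1.6]
grip_width: 21.8
finger_force: 30.0
```

Call:
arm_command --gripper '[0,0,0,0,0]' --pt "0 0 0" --pt "0 0 0" --pt "0 0 0" --pt "0 0 0" --pt "0 0 0" --twist '[0.7,0.5,0.27,0,0]'

```text
time: 23.1
tool_pos: [445.0, -80.4, 130.6]
tcp_rot: [-3.141, 0.0, -0.54]
contact_force: [0.4, -0.8, -3.0]
grip_width: 21.7
finger_force: 30.0
```

Call:
arm_command --gripper '[0,0,0,0,0]' --pt "-0.4 -0.3 0" --pt "-0.7 -0.55 0" --pt "-0.8 -0.6 0" --pt "-0.8 -0.6 0" --pt "-0.8 -0.6 0" --twist '[0,0,0,0,0]'

```text
time: 23.72
tool_pos: [403.3, 22.7, 130.8]
tcp_rot: [-3.141, 0.0, -0.54]
contact_force: [-0.6, -0.7, -3.2]
grip_width: 21.8
finger_force: 30.0
```

Call:
arm_command --gripper '[0,0,0,0,0]' --pt "-0.8 -0.6 0" --pt "-0.8 -0.6 0" --pt "-0.8 -0.6 0" --pt "-0.8 -0.6 0" --pt "-0.8 -0.6 0" --twist '[0,0,0,0,0]'

```text
time: 24.35
tool_pos: [356.1, 138.3, 130.8]
tcp_rot: [-3.141, 0.0, -0.54]
contact_force: [0.9, -0.6, -1.9]
grip_width: 22.1
finger_force: 30.0
```

Call:
arm_command --gripper '[0,0,0,0,0]' --pt "-0.8 -0.6 0" --pt "-0.8 -0.6 0" --pt "-0.8 -0.6 0" --pt "-0.8 -0.6 0" --pt "-0.8 -0.6 0" --twist '[0,0,0,0,0]'

```text
time: 24.98
tool_pos: [308.9, 253.9, 130.9]
tcp_rot: [-3.141, 0.0, -0.54]
contact_force: [1.3, 0.2, -2.4]
grip_width: 22.0
finger_force: 30.0
```

Call:
arm_command --gripper '[0,0,0,0,0]' --pt "-0.8 -0.65 0" --pt "-0.7 -0.55 0" --pt "-0.5 -0.5 0" --pt "-0.17 -0.25 0" --pt "0 0 0" --twist '[0,0,0,0,0]'

```text
time: 25.6
tool_pos: [288.2, 322.8, 130.7]
tcp_rot: [-3.141, 0.0, -0.54]
contact_force: [-0.2, -0.4, -1.8]
grip_width: 22.0
finger_force: 30.0
```

Run:
```python
from h import *
o=get_obs();p=o["tool_pos"];print(p,o["tcp_rot"],o["joint_positions"].round(2),o["grip_width"]);A0=R.from_euler("xyz",o["tcp_rot"]).as_matrix();cs=cam("scene")
s=capture("scene");crop(s,60,260,100,250,4,"s4.png")
w=capture("wrist");cv2.imwrite("pics/w4.png",w[:,:,::-1])
for q in [(139,0,-62),(139,0,6),(84,0,-19),(-40,0,-19)]:print(((proj(cs,p+A0@np.array(q))-[60,100])*4).round(0))
for z in(98,150):
  th=np.linspace(0,2*np.pi,180);q=(proj(cs,np.c_[515.5+56*np.cos(th),289+56*np.sin(th),np.full(180,z)])-[60,100])*4
  print(q.min(0).round(),q.max(0).round())
```

```text
[288.18002162 322.75999716 130.72323083] [-3.14145722e+00  6.25249118e-06 -5.39573003e-01] [0.66 0.29 1.9  0.   0.95 2.77] 22.032760917721323
[[372. 254.]]
[[379. 331.]]
[[310. 314.]]
[[153. 340.]]
[373. 287.] [501. 335.]
[368. 233.] [497. 279.]
```

View pics/s4.png

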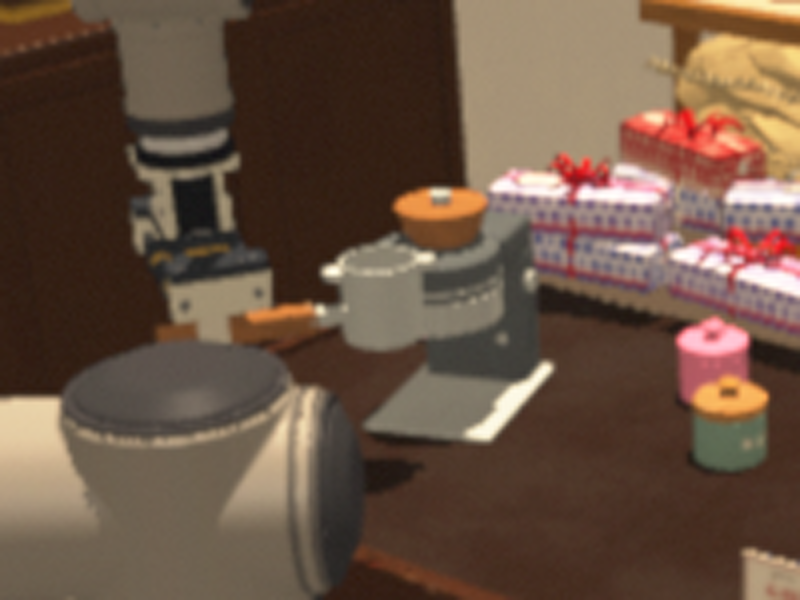

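```bash
cat > fit.py <<'E'
from h import *
from scipy.optimize import minimize
def score(g,cm,x,y,z,r,arc):
    th=np.radians(np.arange(arc[0],arc[1],3));u=np.c_[np.cos(th),np.sin(th)]
    f=lambda rr:cv2.remap(g,*[a.astype(np.float32).reshape(1,-1) for a in proj(cm,np.c_[[x,y]+u*rr,np.full(len(th),z)]).T],cv2.INTER_LINEAR)[0]
    return np.mean(f(r-2.5)-f(r+2.5))
def best(g,cm,x0,y0,z,r,arc=(0,360),span=14):
    G=[(score(g,cm,x0+a,y0+b,z,r,arc),x0+a,y0+b) for a in np.arange(-span,span+.1,1) for b in np.arange(-span,span+.1,1)]
    G.sort(reverse=True);return [tuple(np.round(v,1)) for v in G[:3]]
E
python3 - <<'E'
from fit import *
t=cam("top");im=capture("top");np.save("topA.npy",im);g=cv2.GaussianBlur(im,(3,3),.7).astype(np.float32).mean(2)
o=get_obs();p=o["tool_pos"];yw=o["tcp_rot"][2];c=p[:2]+139*np.array([np.cos(yw),np.sin(yw)]);print("robot cup",c)
print("top cup",best(g,t,*c,p[2]+62,33))
for z in(130,140,150,160):print(z,"head",best(g,t,515,288,z,56,(150,330)))
s=cam("scene");im=capture("scene");np.save("scA.npy",im);g=cv2.GaussianBlur(im,(3,3),.7).astype(np.float32).mean(2)
E
```

```text
robot cup [407.60069425 250.46283227]
top cup [(np.float64(54.6), np.float64(408.6), np.float64(248.5)), (np.float64(54.1), np.float64(409.6), np.float64(248.5)), (np.float64(53.8), np.float64(408.6), np.float64(249.5))]
130 head [(np.float64(23.1), np.float64(514.0), np.float64(297.0)), (np.float64(23.0), np.float64(514.0), np.float64(298.0)), (np.float64(22.9), np.float64(513.0), np.float64(297.0))]
140 head [(np.float64(23.2), np.float64(514.0), np.float64(295.0)), (np.float64(22.9), np.float64(513.0), np.float64(295.0)), (np.float64(22.8), np.float64(514.0), np.float64(296.0))]
150 head [(np.float64(23.1), np.float64(514.0), np.float64(293.0)), (np.float64(23.0), np.float64(514.0), np.float64(292.0)), (np.float64(22.9), np.float64(513.0), np.float64(293.0))]
160 head [(np.float64(22.9), np.float64(514.0), np.float64(290.0)), (np.float64(22.9), np.float64(513.0), np.float64(290.0)), (np.float64(22.7), np.float64(514.0), np.float64(291.0))]
```

Call:
arm_command --gripper '[0,0,0,0,0]' --pt "0 0 0.6" --pt "0 0 0.9" --pt "0 0 0.9" --pt "0 0 0.9" --pt "0 0 0.7" --twist '[0,0,0,0,0]'

```text
time: 26.42
tool_pos: [288.6, 322.0, 30.0]
tcp_rot: [3.141, 0.0, -0.541]
contact_force: [0.0, 0.9, -2.3]
grip_width: 22.0
finger_force: 30.0
```

Call:
arm_command --gripper '[0,0,0,0,0]' --pt "0 0 0.2" --pt "0 0 0.07" --pt "0.1 -0.15 0" --pt "0.28 -0.36 0" --pt "0.28 -0.36 0" --twist '[0,0,0,0,0]'

```text
time: 27.05
tool_pos: [315.2, 333.4, 24.5]
tcp_rot: [-3.14, -0.001, -0.54]
contact_force: [-0.8, -0.9, -2.0]
grip_width: 21.3
finger_force: 30.0
```

Call:
arm_command --gripper '[0,0,0,0,0]' --pt "0.28 -0.36 0" --pt "0.28 -0.36 0" --pt "0.28 -0.36 0" --pt "0.28 -0.36 0" --pt "0.28 -0.36 0" --twist '[0,0,0,0,0]'

```text
time: 27.68
tool_pos: [367.7, 353.6, 23.9]
tcp_rot: [3.142, 0.0, -0.541]
contact_force: [-0.0, -0.5, -2.8]
grip_width: 21.1
finger_force: 30.0
```

Call:
arm_command --gripper '[0,0,0,0,0]' --pt "0.28 -0.36 0" --pt "0.28 -0.36 0" --pt "0.14 -0.21 0" --pt "0 0 0" --pt "0 0 0" --twist '[0,0,0,0,0]'

```text
time: 28.3
tool_pos: [393.5, 364.0, 23.8]
tcp_rot: [3.141, 0.0, -0.54]
contact_force: [-0.7, 1.0, -2.2]
grip_width: 21.8
finger_force: 30.0
```

Run:
```python
from h import *
o=get_obs();print(o["tool_pos"],o["tcp_rot"],o["contact_force"],o["moment"])
s=capture("scene");a=cv2.resize(s[155:225,130:210,::-1],None,fx=5,fy=5,interpolation=cv2.INTER_CUBIC)
w=cv2.resize(capture("wrist")[:,:,::-1],(400,300));b=np.zeros((max(a.shape[0],300),800,3),np.uint8);b[:a.shape[0],:400]=a;b[:300,400:]=w;cv2.imwrite("pics/c5.png",b)
cs=cam("scene")
for x,y,z in[(514,292,98),(514,292,86),(514,292,18)]:print(((proj(cs,[[x,y,z]])[0]-[130,155]+.5)*5-.5).round(1))
```

```text
[393.48574259 364.03463528  23.8408607 ] [ 3.14096545e+00  3.89390386e-04 -5.40454434e-01] [-0.74093985  1.03345676 -2.22418554] [0.22823928 0.45508324 0.02816016]
[193.9 114.7]
[195.1 130.3]
[202.1 217.4]
```

View pics/c5.png

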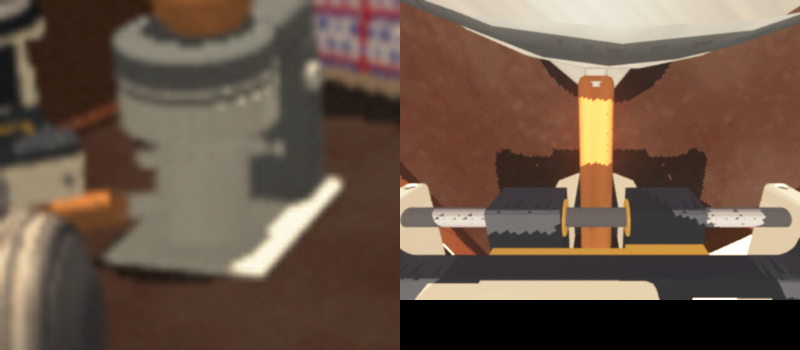

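The cup (157–250) hangs centred under the head (112–282) in the scene crop. In the wrist view, the head's rim arc is at the top with its apex near (610,68). I'll fit that arc in code.

Run:
```python
from h import *
from scipy.optimize import least_squares as L
o=get_obs();cm=cam("wrist",o);im=capture("wrist").astype(int);g=cv2.GaussianBlur(im.astype(np.float32),(3,3),.8).mean(2)
A=R.from_euler("xyz",o["tcp_rot"]).as_matrix()
for u in range(60,512,40):
    col=g[:120,u];d=np.diff(col);i=[k for k in range(1,118) if abs(d[k])>8 and abs(d[k])>=abs(d[k-1]) and abs(d[k])>=abs(d[k+1])]
    print(u,[(k,int(d[k])) for k in i])
th=np.radians(np.arange(0,360,2))
for z in(98,150):
    P=proj(cm,np.c_[514+56*np.cos(th),292+56*np.sin(th),np.full(180,z)])
    q=P[(P[:,0]>-50)&(P[:,0]<560)&(P[:,1]>-50)&(P[:,1]<200)];print(z,q[::3].round(0).tolist())
```

```text
60 [(9, -29)]
100 [(25, -30), (40, 36), (43, -32)]
140 [(36, -29), (56, 40), (61, -40)]
180 [(41, -35), (71, 39), (75, -40)]
220 [(47, -31), (77, 41), (101, -38)]
260 [(52, -34), (83, 42), (96, -30)]
300 [(54, -35), (80, 41), (87, -53)]
340 [(50, -30), (76, 39), (80, -53), (88, 10)]
380 [(46, -30), (69, 36), (72, -33)]
420 [(41, -29)]
460 [(35, -31)]
500 [(14, -22), (16, 27), (22, -31)]
98 [[44.0, -48.0], [59.0, -23.0], [75.0, -1.0], [92.0, 19.0], [109.0, 37.0], [128.0, 52.0], [147.0, 65.0], [166.0, 76.0], [186.0, 84.0], [206.0, 90.0], [226.0, 94.0], [247.0, 95.0], [267.0, 95.0], [287.0, 92.0], [307.0, 86.0], [327.0, 79.0], [347.0, 69.0], [366.0, 57.0], [385.0, 43.0], [402.0, 26.0], [419.0, 7.0], [436.0, -15.0], [451.0, -39.0]]
150 [[-33.0, 6.0], [24.0, 36.0], [80.0, 59.0], [135.0, 75.0], [188.0, 85.0], [242.0, 89.0], [295.0, 87.0], [348.0, 80.0], [402.0, 65.0], [457.0, 45.0], [514.0, 17.0]]
```

Run:
```python
from h import *
from scipy.optimize import least_squares as L
o=get_obs();cm=cam("wrist",o)
E1=[(100,25),(140,36),(180,41),(220,47),(260,52),(300,54),(340,50),(380,46),(420,41),(460,35)]
E2=[(100,40),(140,56),(180,71),(220,77),(260,83),(300,80),(340,76),(380,69)]
E3=[(100,43),(140,61),(180,75),(300,87),(340,80),(380,72)]
for n,E in(("E1",E1),("E2",E2),("E3",E3)):
    E=np.array(E,float)+[0,.5]
    for z in (98,120,135,150,160):
        r=L(lambda q:np.hypot(*(pix2z(cm,E,z)[:,:2]-q).T)-56,[514,292]);print(n,z,r.x.round(1),r.fun.round(1))
    r=L(lambda q:np.hypot(*(pix2z(cm,E,q[2])[:,:2]-q[:2]).T)-56,[514,292,130]);print(n,"free",r.x.round(1),r.fun.round(1))
```

```text
E1 98 [513.8 281.4] [ 9.9  4.5 -0.8 -4.2 -5.6 -5.3 -4.2 -0.8  4.1 10.2]
E1 120 [514.7 283.3] [ 4.7  2.  -0.7 -2.3 -2.8 -2.6 -2.2 -0.7  1.7  4.9]
E1 135 [514.9 284.8] [ 2.3  1.  -0.5 -1.2 -1.3 -1.2 -1.2 -0.5  0.7  2.4]
E1 150 [514.6 286.6] [ 0.6  0.3 -0.2 -0.4 -0.3 -0.2 -0.4 -0.2  0.2  0.8]
E1 160 [514.2 288. ] [ 0.   0.1 -0.1 -0.1  0.   0.1 -0.1 -0.1 -0.   0.1]
E1 free [514.1 288.3 161.8] [-0.   0.1 -0.1 -0.   0.1  0.1 -0.  -0.1 -0.   0. ]
E2 98 [513.7 290. ] [ 4.4  0.7 -1.1 -3.  -2.4 -1.9  0.8  4.6]
E2 120 [513.7 288.9] [ 1.6  0.1 -0.3 -1.2 -0.8 -0.9  0.1  1.8]
E2 135 [513.4 288.4] [ 0.4 -0.1  0.1 -0.4 -0.  -0.3 -0.1  0.5]
E2 150 [512.8 288.2] [-0.3 -0.1  0.3  0.1  0.4 -0.  -0.1 -0.2]
E2 160 [512.2 288.1] [-0.5 -0.1  0.3  0.3  0.4  0.1 -0.1 -0.4]
E2 free [513.1 288.3 142.1] [-0.  -0.1  0.2 -0.1  0.2 -0.2 -0.1  0.1]
E3 98 [511.7 291.3] [ 3.3 -0.2 -2.4 -2.4 -0.4  3.4]
E3 120 [512.6 289.6] [ 1.  -0.1 -0.8 -0.7 -0.3  1.2]
E3 135 [512.7 288.8] [ 0.1 -0.1 -0.1 -0.  -0.2  0.2]
E3 150 [512.4 288.3] [-0.3  0.   0.3  0.4 -0.1 -0.3]
E3 160 [512.  288.2] [-0.4  0.   0.4  0.4 -0.  -0.4]
E3 free [512.7 288.7 138.1] [-0.  -0.   0.1  0.1 -0.2  0.1]
```

The axis fits at (513.7, 288.4), with the head top at 162 mm, consistent with the top view. I'll correct by about 3 mm and raise.

Call:
arm_command --gripper '[0,0,0,0,0]' --pt "0.04 0.12 0" --pt "0 0 0" --pt "0 0 -0.2" --pt "0 0 -0.2" --pt "0 0 -0.2" --twist '[0,0,0,0,0]'

```text
time: 29.08
tool_pos: [393.4, 361.3, 39.5]
tcp_rot: [-3.141, -0.0, -0.54]
contact_force: [-0.4, -0.1, -2.3]
grip_width: 22.0
finger_force: 30.0
```

Call:
arm_command --gripper '[0,0,0,0,0]' --pt "0 0 -0.1" --pt "0 0 -0.1" --pt "0 0 -0.1" --pt "0 0 -0.1" --pt "0 0 -0.1" --twist '[0,0,0,0,0]'

```text
time: 29.7
tool_pos: [393.3, 361.1, 51.6]
tcp_rot: [-3.142, 0.0, -0.541]
contact_force: [-0.5, -0.4, -2.6]
grip_width: 21.3
finger_force: 30.0
```

Call:
arm_command --gripper '[0,0,0,0,0]' --pt "0 0 -0.1" --pt "0 0 -0.1" --pt "0 0 -0.1" --pt "0 0 -0.1" --pt "0 0 -0.06" --twist '[0,0,0,0,0]'

```text
time: 30.32
tool_pos: [393.3, 361.2, 63.2]
tcp_rot: [-3.141, -0.0, -0.541]
contact_force: [-0.3, 0.1, -3.1]
grip_width: 21.8
finger_force: 30.0
```

Call:
arm_command --gripper '[0,0,0,0,0]' --pt "0.005 0.244 -0.03" --pt "0.005 0.244 0" --pt "0.005 0.244 0" --pt "0.005 0.244 0" --pt "0.005 0.244 0" --twist '[-0.5,-0.5,-0.5,-0.5,-0.5]'

```text
time: 30.95
tool_pos: [381.3, 335.1, 64.2]
tcp_rot: [-3.137, -0.001, -0.323]
contact_force: [0.8, 15.5, -6.6]
grip_width: 21.7
finger_force: 30.4
```

```bash
cat > ax.py <<'E'
from h import *
o=get_obs();p=o["tool_pos"];y=o["tcp_rot"][2];u=np.array([np.cos(y),np.sin(y)])
print("axis",(p[:2]+140*u).round(1),"yaw",np.degrees(y).round(1),"z",p[2].round(1),o["contact_force"].round(1),o["moment"].round(2),o["grip_width"],"Ftool",(o["contact_force"][:2]@u).round(1),(o["contact_force"][:2]@[u[1],-u[0]]).round(1))
E
python3 ax.py
```

```text
axis [514.  290.6] yaw -18.5 z 64.2 [ 0.8 15.5 -6.6] [ 2.19  0.38 -0.67] 21.687468870240878 Ftool -4.2 -15.0
```

Call:
arm_command --gripper '[0,0,0,0,0]' --pt "0.005 -0.244 0" --pt "0.005 -0.244 0" --pt "0 0 -0.04" --pt "0 0 -0.04" --pt "0 0 -0.02" --twist '[0.5,0.5,0,0,0]'

```text
time: 31.58
tool_pos: [384.8, 344.7, 66.3]
tcp_rot: [3.142, 0.0, -0.409]
contact_force: [-0.4, 0.3, -2.3]
grip_width: 21.5
finger_force: 30.0
```

```bash
python3 ax.py
```

```text
axis [513.2 289. ] yaw -23.4 z 66.3 [-0.4  0.3 -2.3] [ 0.16  0.47 -0.02] 21.53980125478837 Ftool -0.5 -0.1
```

Call:
arm_command --gripper '[0,0,0,0,0]' --pt "0 0 -0.04" --pt "0 0 -0.04" --pt "0 0 -0.04" --pt "0 0 -0.02" --pt "0 0 0" --twist '[0,0,0,0,0]'

```text
time: 32.2
tool_pos: [384.9, 344.9, 69.8]
tcp_rot: [-3.141, -0.0, -0.41]
contact_force: [0.6, 0.6, -2.3]
grip_width: 21.8
finger_force: 30.0
```

```bash
python3 ax.py
```

```text
axis [513.3 289.2] yaw -23.5 z 69.8 [ 0.6  0.6 -2.3] [ 0.12  0.52 -0.02] 21.76550151032223 Ftool 0.3 -0.8
```

Call:
arm_command --gripper '[0,0,0,0,0]' --pt "0 0 -0.04" --pt "0 0 -0.04" --pt "0 0 -0.04" --pt "0 0 0" --pt "0 0 0" --twist '[0,0,0,0,0]'

```text
time: 32.83
tool_pos: [384.9, 344.9, 72.8]
tcp_rot: [-3.141, -0.0, -0.41]
contact_force: [0.6, -0.6, -2.0]
grip_width: 21.8
finger_force: 30.0
```

Run:
```python
from h import *
exec(open("ax.py").read().split("\n",1)[1])
s=capture("scene");a=cv2.resize(s[155:225,110:210,::-1],None,fx=8,fy=8,interpolation=cv2.INTER_CUBIC);cv2.imwrite("pics/c6.png",a)
w=capture("wrist");np.save("wB.npy",w);cm=cam("wrist",o);A0=R.from_euler("xyz",o["tcp_rot"]).as_matrix()
g=cv2.GaussianBlur(w.astype(np.float32),(3,3),.8).mean(2)
for v in range(100,240,10): # handle edges per row
    d=np.diff(w[v].astype(float)[:,0]*0+w[v].astype(float)[:,0]-w[v].astype(float)[:,2]);k=np.argsort(-np.abs(d[180:320]))[:4]+180;print(v,sorted(k.tolist()),end=" ")
for sag in(0,3,6,9):
    B=R.from_euler("y",-np.radians(sag)).as_matrix();f=lambda q:proj(cm,p+A0@(np.array([0,0,-19])+B@(np.array(q)+[0,0,19])))[0].round(0).tolist()
    print("\n",sag,[f(q) for q in[(85,-11,-30),(85,11,-30),(60,-11,-30),(60,11,-30),(30,-11,-30),(30,11,-30)]])
cs=cam("scene");f=lambda q,sg:((proj(cs,p+A0@(np.array([0,0,-19])+R.from_euler("y",-np.radians(sg)).as_matrix()@(np.array(q)+[0,0,19])))[0]-[110,155]+.5)*8-.5).round(0).tolist()
for sg in(0,3,6,9):print(sg,[f(q,sg) for q in[(140,0,6),(140,0,-19),(84,0,-19),(45,0,-19)]])
```

```text
axis [513.3 289.1] yaw -23.5 z 72.8 [ 0.6 -0.6 -2. ] [0.1  0.45 0.01] 21.834653680858743 Ftool 0.7 0.3
100 [230, 231, 271, 272] 110 [228, 246, 255, 274] 120 [227, 228, 273, 274] 130 [228, 229, 272, 273] 140 [228, 229, 272, 273] 150 [228, 229, 272, 273] 160 [228, 229, 272, 273] 170 [228, 229, 271, 272] 180 [228, 229, 271, 272] 190 [228, 229, 271, 272] 200 [228, 229, 271, 272] 210 [229, 230, 265, 271] 220 [229, 230, 238, 271] 230 [229, 230, 270, 271] 
 0 [[225.0, 95.0], [275.0, 95.0], [227.0, 152.0], [274.0, 152.0], [228.0, 212.0], [272.0, 212.0]]

 3 [[226.0, 94.0], [275.0, 94.0], [227.0, 150.0], [273.0, 150.0], [228.0, 210.0], [272.0, 210.0]]

 6 [[227.0, 94.0], [274.0, 94.0], [228.0, 148.0], [273.0, 148.0], [229.0, 208.0], [272.0, 207.0]]

 9 [[228.0, 94.0], [273.0, 94.0], [228.0, 147.0], [272.0, 146.0], [229.0, 206.0], [272.0, 206.0]]
0 [[479.0, 251.0], [475.0, 199.0], [356.0, 226.0], [271.0, 245.0]]
3 [[478.0, 266.0], [476.0, 214.0], [357.0, 235.0], [271.0, 250.0]]
6 [[475.0, 282.0], [476.0, 230.0], [357.0, 244.0], [271.0, 255.0]]
9 [[471.0, 298.0], [475.0, 245.0], [357.0, 254.0], [271.0, 260.0]]
```

View pics/c6.png

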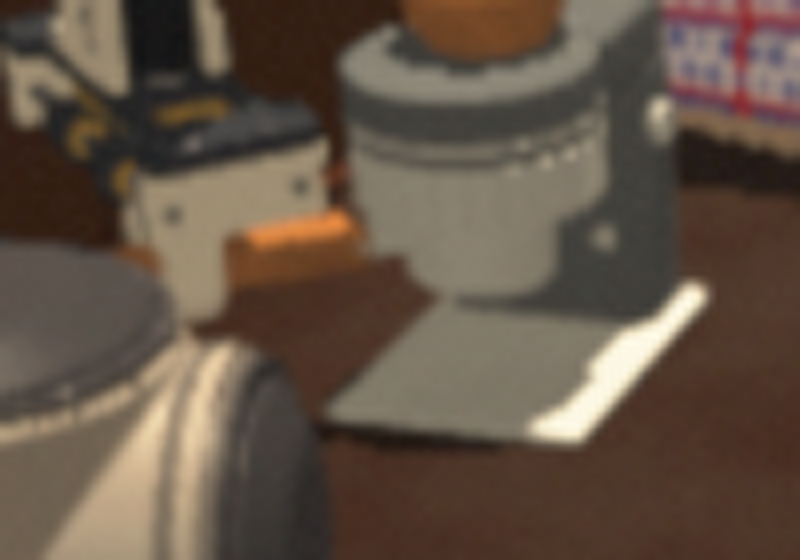

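Call:
arm_command --gripper '[0,0,0,0,0]' --pt "0 0 -0.04" --pt "0 0 -0.04" --pt "0 0 -0.04" --pt "0 0 0" --pt "0 0 0" --twist '[0,0,0,0,0]'

```text
time: 33.55
tool_pos: [384.9, 344.9, 75.8]
tcp_rot: [-3.141, -0.0, -0.41]
contact_force: [-0.5, 0.2, -1.3]
grip_width: 22.1
finger_force: 30.0
```

```bash
python3 ax.py
python3 - <<'E'
from h import *
cs=cam("scene")
print(((proj(cs,[[456.5,59.5,68],[456.5,59.5,0]])-[150,140]+.5)*3.6-.5).round(1),"observed rim 225,240; bottom front edge ~ 225,322")
s=capture("scene").astype(np.float32).mean(2);u=int(110+485/8)
for uu in(u-3,u,u+3):print(uu,s[170:200,uu].round(0).tolist())
E
```

```text
axis [513.3 289.2] yaw -23.5 z 75.8 [-0.5  0.2 -1.3] [ 0.13  0.51 -0.01] 22.088459489036026 Ftool -0.6 0.0
[[218.4 241.2]
 [221.3 308.2]] observed rim 225,240; bottom front edge ~ 225,322
167 [63.0, 65.0, 68.0, 94.0, 102.0, 84.0, 104.0, 121.0, 124.0, 124.0, 124.0, 125.0, 123.0, 124.0, 127.0, 126.0, 126.0, 127.0, 126.0, 126.0, 126.0, 115.0, 97.0, 102.0, 116.0, 118.0, 119.0, 119.0, 120.0, 118.0]
170 [63.0, 65.0, 75.0, 100.0, 102.0, 84.0, 106.0, 123.0, 124.0, 124.0, 125.0, 125.0, 124.0, 125.0, 125.0, 125.0, 125.0, 125.0, 125.0, 125.0, 123.0, 116.0, 95.0, 88.0, 109.0, 119.0, 118.0, 119.0, 118.0, 120.0]
173 [63.0, 66.0, 80.0, 93.0, 87.0, 102.0, 126.0, 124.0, 122.0, 122.0, 122.0, 122.0, 122.0, 122.0, 122.0, 122.0, 122.0, 121.0, 122.0, 122.0, 122.0, 110.0, 82.0, 79.0, 103.0, 116.0, 119.0, 119.0, 119.0, 117.0]
```

Run:
```python
from h import *
cs=cam("scene");th=np.radians(np.arange(0,360,3))
def edge(x,y,b,r=33): return proj(cs,np.c_[x+r*np.cos(th),y+r*np.sin(th),np.full(len(th),b)])[:,1].max().round(2)
print("table check: predicted",edge(456.5,59.5,0),"obs",140+(322-.5)/3.6)
for b in(45,50,55,60,65,70):print(b,edge(513.5,288.7,b))
print("head under r56 z98",edge(513.5,288.7,98,56))
s=capture("scene").astype(np.float32).mean(2)
print("left part of underside col 160", s[170:192,158].round().tolist())
a=np.load("scA.npy").astype(np.float32).mean(2) # cup in front at TCP 130.7
for u in(153,156,159):print(u,a[165:192,u].round().tolist())
print("s4 predicted edge",[ (b,edge(408.3,250,b)) for b in(115,120,125)])
```

```text
table check: predicted 230.02 obs 229.30555555555554
45 195.28
50 193.98
55 192.68
60 191.38
65 190.07
70 188.76
head under r56 z98 183.96
left part of underside col 160 [62.0, 68.0, 90.0, 99.0, 88.0, 104.0, 120.0, 123.0, 123.0, 123.0, 122.0, 122.0, 121.0, 122.0, 121.0, 120.0, 100.0, 64.0, 57.0, 54.0, 56.0, 56.0]
153 [127.0, 129.0, 152.0, 159.0, 131.0, 128.0, 127.0, 127.0, 126.0, 126.0, 126.0, 125.0, 126.0, 126.0, 126.0, 126.0, 126.0, 126.0, 126.0, 127.0, 126.0, 123.0, 102.0, 59.0, 52.0, 54.0, 53.0]
156 [128.0, 130.0, 145.0, 150.0, 128.0, 124.0, 126.0, 124.0, 124.0, 125.0, 124.0, 124.0, 124.0, 124.0, 124.0, 123.0, 125.0, 124.0, 125.0, 124.0, 126.0, 122.0, 102.0, 64.0, 55.0, 56.0, 54.0]
159 [128.0, 141.0, 153.0, 140.0, 126.0, 123.0, 123.0, 122.0, 122.0, 124.0, 123.0, 123.0, 124.0, 123.0, 122.0, 123.0, 122.0, 123.0, 122.0, 123.0, 122.0, 110.0, 80.0, 57.0, 54.0, 56.0, 57.0]
s4 predicted edge [(115, np.float64(189.47)), (120, np.float64(188.07)), (125, np.float64(186.65))]
```

Call:
arm_command --gripper '[0,0,0,0,0]' --pt "0 0 -0.04" --pt "0 0 -0.04" --pt "0 0 -0.04" --pt "0 0 0" --pt "0 0 0" --twist '[0,0,0,0,0]'

```text
time: 34.28
tool_pos: [384.7, 344.9, 78.7]
tcp_rot: [3.142, 0.0, -0.41]
contact_force: [-1.5, 0.9, -3.2]
grip_width: 21.6
finger_force: 30.0
```

```bash
python3 ax.py; python3 -c "
from h import *
s=capture('scene').astype(float).mean(2)
for u in(164,167,170,173,176):print(u,s[186:196,u].round().tolist())"
```

```text
axis [513.1 289.1] yaw -23.5 z 78.7 [-1.5  0.9 -3.2] [ 0.27  0.75 -0.03] 21.618146388987743 Ftool -1.7 -0.3
164 [124.0, 124.0, 123.0, 124.0, 123.0, 107.0, 93.0, 104.0, 115.0, 119.0]
167 [127.0, 126.0, 126.0, 125.0, 126.0, 117.0, 101.0, 102.0, 117.0, 118.0]
170 [125.0, 126.0, 126.0, 125.0, 124.0, 118.0, 97.0, 88.0, 109.0, 119.0]
173 [122.0, 121.0, 121.0, 121.0, 122.0, 112.0, 90.0, 80.0, 102.0, 118.0]
176 [119.0, 119.0, 117.0, 118.0, 112.0, 92.0, 67.0, 71.0, 96.0, 116.0]
```

Call:
arm_command --gripper '[0,0,0,0,0]' --pt "0 0 -0.04" --pt "0 0 -0.04" --pt "0 0 -0.04" --pt "0 0 0" --pt "0 0 0" --twist '[0,0,0,0,0]'

```text
time: 34.95
tool_pos: [384.6, 344.9, 81.7]
tcp_rot: [3.141, 0.0, -0.41]
contact_force: [-4.3, 0.6, -3.7]
grip_width: 21.6
finger_force: 30.0
```

```bash
python3 ax.py; python3 -c "
from h import *
s=capture('scene').astype(float).mean(2)
for u in(164,167,170,173,176):print(u,s[186:196,u].round().tolist())"
```

```text
axis [513.  289.1] yaw -23.5 z 81.7 [-4.3  0.6 -3.7] [ 0.38  1.03 -0.03] 21.62305741366346 Ftool -4.2 1.2
164 [124.0, 124.0, 125.0, 125.0, 123.0, 107.0, 93.0, 105.0, 116.0, 119.0]
167 [127.0, 127.0, 128.0, 127.0, 126.0, 121.0, 107.0, 104.0, 116.0, 119.0]
170 [125.0, 124.0, 125.0, 126.0, 125.0, 122.0, 104.0, 90.0, 109.0, 118.0]
173 [122.0, 122.0, 122.0, 121.0, 121.0, 119.0, 99.0, 81.0, 104.0, 117.0]
176 [118.0, 118.0, 119.0, 117.0, 113.0, 98.0, 74.0, 72.0, 96.0, 116.0]
```

Pressing up on the handle only tilts the cup, which has sagged in the grip. I'll lower it onto the foot plate to level it, re-grip and try again.

Call:
arm_command --gripper '[0,0,0,0,0]' --pt "0 0 0.12" --pt "0 0 0.12" --pt "0.005 -0.244 0" --pt "0.005 -0.244 0" --pt "0.005 -0.244 0" --twist '[0,0,0.5,0.5,0.5]'

```text
time: 35.62
tool_pos: [393.7, 361.5, 75.8]
tcp_rot: [-3.141, -0.001, -0.542]
contact_force: [-2.2, 1.9, -2.8]
grip_width: 21.8
finger_force: 30.0
```

Call:
arm_command --gripper '[0,0,0,0,0]' --pt "0 0 0.25" --pt "0 0 0.3" --pt "0 0 0.3" --pt "0 0 0.3" --pt "0 0 0.3" --twist '[0,0,0,0,0]'

```text
time: 36.25
tool_pos: [393.3, 361.0, 38.9]
tcp_rot: [3.142, -0.0, -0.541]
contact_force: [0.1, -0.2, -1.9]
grip_width: 21.9
finger_force: 30.0
```

```bash
python3 ax.py
```

```text
axis [513.4 289. ] yaw -31.0 z 38.9 [ 0.1 -0.2 -1.9] [ 0.17  0.46 -0.03] 21.93279873314631 Ftool 0.2 0.1
```

Call:
arm_command --gripper '[0,0,0,0,0]' --pt "0 0 0.2" --pt "0 0 0.2" --pt "0 0 0.16" --pt "0 0 0.1" --pt "0 0 0.1" --twist '[0,0,0,0,0]'

```text
time: 36.88
tool_pos: [393.3, 361.3, 20.5]
tcp_rot: [-3.141, -0.0, -0.54]
contact_force: [-1.9, 1.4, 1.7]
grip_width: 21.8
finger_force: 30.0
```

Call:
arm_command --gripper '[0,0,0,0,0]' --pt "0 0 0.1" --pt "0 0 0.1" --pt "0 0 0.1" --pt "0 0 0.04" --pt "0 0 0" --twist '[0,0,0,0,0]'

```text
time: 37.5
tool_pos: [393.2, 361.2, 12.1]
tcp_rot: [-3.141, 0.0, -0.541]
contact_force: [-2.9, 1.5, 3.4]
grip_width: 21.9
finger_force: 30.0
```

```bash
python3 ax.py
```

```text
axis [513.3 289.1] yaw -31.0 z 12.1 [-2.9  1.5  3.4] [ 0.13  0.41 -0.03] 21.872207066595163 Ftool -3.2 0.1
```

Call:
arm_command --gripper '[36,36,36,36,36]' --pt "0 0 0" --pt "0 0 0" --pt "0 0 0" --pt "0 0 0" --pt "0 0 0" --twist '[0,0,0,0,0]'

```text
time: 38.12
tool_pos: [393.3, 361.1, 12.0]
tcp_rot: [-3.142, -0.0, -0.541]
contact_force: [-0.1, -1.2, -1.1]
grip_width: 35.9
finger_force: 0.0
```

```bash
python3 ax.py
cat > hd.py <<'E'
from h import *
o=get_obs();cm=cam("wrist",o);w=capture("wrist").astype(float);p=o["tool_pos"];A0=R.from_euler("xyz",o["tcp_rot"]).as_matrix()
rb=cv2.GaussianBlur(w,(3,3),.8);rb=rb[:,:,0]-rb[:,:,2]
for v in(120,150,180,210,230):
    d=np.diff(rb[v,180:330]);print(v,180+d.argmax(),180+d.argmin(),end=" | ")
c=rb[60:160,251];d=np.diff(c);print("col251 start row",60+d.argmax(),d.max().round())
f=lambda q:proj(cm,p+A0@np.array(q,float))[0].round(1).tolist()
print([f(q) for q in[(85,-11,-30),(85,11,-30),(60,-11,-30),(60,11,-30),(30,-11,-30),(30,11,-30)]])
E
python3 hd.py
```

```text
axis [513.3 289.1] yaw -31.0 z 12.0 [-0.1 -1.2 -1.1] [ 0.01  0.21 -0.02] 35.90799592234252 Ftool 0.5 1.1
120 226 274 | 150 227 273 | 180 228 272 | 210 229 271 | 230 229 271 | col251 start row 113 26.0
[[225.4, 95.3], [275.6, 95.3], [226.8, 151.9], [274.2, 151.9], [228.4, 211.8], [272.6, 211.7]]
```

```bash
python3 -c "
from h import *
w=capture('wrist').astype(float)
for u in(233,238,242,260,265):print(u,(w[84:124:2,u,0]-w[84:124:2,u,2]).round().tolist())
print((w[110,222:280,0]-w[110,222:280,2]).tolist())"
```

```text
233 [34.0, 17.0, 27.0, 35.0, 34.0, 38.0, 37.0, 50.0, 102.0, 113.0, 114.0, 116.0, 116.0, 119.0, 118.0, 116.0, 119.0, 118.0, 119.0, 119.0]
238 [32.0, 17.0, 14.0, 35.0, 36.0, 33.0, 35.0, 80.0, 105.0, 112.0, 114.0, 113.0, 116.0, 117.0, 117.0, 119.0, 122.0, 117.0, 120.0, 121.0]
242 [33.0, 25.0, 15.0, 30.0, 34.0, 34.0, 36.0, 77.0, 107.0, 105.0, 109.0, 111.0, 111.0, 114.0, 113.0, 117.0, 117.0, 118.0, 116.0, 116.0]
260 [33.0, 15.0, 17.0, 36.0, 36.0, 35.0, 36.0, 80.0, 112.0, 116.0, 114.0, 112.0, 118.0, 115.0, 116.0, 118.0, 119.0, 120.0, 118.0, 121.0]
265 [31.0, 15.0, 19.0, 34.0, 33.0, 39.0, 42.0, 85.0, 113.0, 113.0, 115.0, 115.0, 116.0, 118.0, 118.0, 118.0, 119.0, 121.0, 118.0, 118.0]
[38.0, 39.0, 36.0, 38.0, 45.0, 76.0, 106.0, 111.0, 114.0, 113.0, 116.0, 119.0, 116.0, 118.0, 116.0, 117.0, 117.0, 116.0, 116.0, 115.0, 114.0, 112.0, 113.0, 96.0, 61.0, 45.0, 38.0, 36.0, 39.0, 39.0, 40.0, 37.0, 44.0, 69.0, 96.0, 109.0, 112.0, 116.0, 115.0, 117.0, 119.0, 119.0, 119.0, 118.0, 117.0, 113.0, 112.0, 116.0, 114.0, 108.0, 109.0, 101.0, 80.0, 50.0, 37.0, 32.0, 32.0, 32.0]
```

Call:
arm_command --gripper '[0,0,0,0,0]' --pt "0 0 0" --pt "0 0 0" --pt "0 0 0" --pt "0 0 0" --pt "0 0 0" --twist '[0,0,0,0,0]'

```text
time: 38.85
tool_pos: [393.2, 361.2, 12.0]
tcp_rot: [-3.141, 0.0, -0.541]
contact_force: [-0.7, 0.8, 0.1]
grip_width: 21.5
finger_force: 30.0
```

Call:
arm_command --gripper '[0,0,0,0,0]' --pt "0 0 -0.06" --pt "0 0 -0.1" --pt "0 0 -0.1" --pt "0.03 0 -0.1" --pt "0.03 0 -0.1" --twist '[0,0,0,0,0]'

```text
time: 39.48
tool_pos: [394.5, 360.4, 23.7]
tcp_rot: [-3.142, 0.0, -0.541]
contact_force: [1.2, 0.4, -2.8]
grip_width: 21.9
finger_force: 30.0
```

```bash
python3 ax.py;python3 hd.py
cat > bot.py <<'E'
from h import *
o=get_obs();cs=cam("scene");s=capture('scene').astype(float).mean(2);th=np.radians(np.arange(0,360,2))
for b in (o["tool_pos"][2]-6,o["tool_pos"][2]-11):
    P=proj(cs,np.c_[513.5+33*np.cos(th),289+33*np.sin(th),np.full(len(th),b)]);print("pred b",b.round(1),[(u,P[np.abs(P[:,0]+1.8-u)<1.2][:,1].max().round(1)) for u in(162,167,172,177)])
for u in(162,167,172,177):
    c=s[180:215,u];print(u,c.round().astype(int).tolist())
E
python3 bot.py
```

```text
axis [514.5 288.4] yaw -31.0 z 23.7 [ 1.2  0.4 -2.8] [0.2  0.5  0.07] 21.851052488469776 Ftool 0.9 -1.0
120 226 274 | 150 227 272 | 180 228 272 | 210 229 271 | 230 229 271 | col251 start row 113 24.0
[[225.4, 95.3], [275.6, 95.3], [226.8, 151.9], [274.2, 151.9], [228.4, 211.8], [272.6, 211.7]]
pred b 18.0 [(162, np.float64(199.6)), (167, np.float64(202.0)), (172, np.float64(202.2)), (177, np.float64(201.7))]
pred b 13.0 [(162, np.float64(200.6)), (167, np.float64(203.3)), (172, np.float64(203.5)), (177, np.float64(202.9))]
162 [125, 126, 126, 123, 125, 125, 119, 116, 115, 111, 108, 111, 117, 122, 124, 123, 121, 118, 119, 120, 119, 119, 118, 117, 115, 115, 117, 118, 96, 42, 27, 41, 52, 54, 53]
167 [125, 125, 124, 125, 127, 127, 125, 127, 127, 126, 126, 125, 124, 124, 126, 126, 126, 126, 127, 125, 125, 123, 119, 117, 116, 115, 115, 117, 107, 70, 36, 43, 55, 55, 56]
172 [122, 122, 121, 123, 124, 124, 124, 125, 124, 124, 124, 123, 123, 123, 123, 123, 124, 124, 124, 124, 125, 123, 119, 116, 116, 116, 116, 117, 119, 99, 51, 50, 57, 59, 57]
177 [121, 121, 120, 120, 121, 120, 120, 120, 121, 120, 119, 120, 120, 120, 119, 119, 121, 119, 120, 119, 119, 117, 115, 116, 116, 116, 130, 195, 222, 173, 96, 63, 62, 59, 58]
```

Call:
arm_command --gripper '[0,0,0,0,0]' --pt "0 0 -0.25" --pt "0 0 -0.3" --pt "0 0 -0.3" --pt "0 0 -0.3" --pt "0 0 -0.3" --twist '[0,0,0,0,0]'

```text
time: 40.2
tool_pos: [394.5, 360.5, 60.4]
tcp_rot: [-3.141, -0.0, -0.541]
contact_force: [-0.5, 0.0, -2.4]
grip_width: 21.7
finger_force: 30.0
```

```bash
python3 ax.py;python3 hd.py; python3 bot.py
```

```text
axis [514.6 288.4] yaw -31.0 z 60.4 [-0.5  0.  -2.4] [ 0.16  0.41 -0.02] 21.711542115737196 Ftool -0.4 0.2
120 227 272 | 150 227 272 | 180 228 272 | 210 229 271 | 230 229 271 | col251 start row 102 30.0
[[225.4, 95.3], [275.6, 95.3], [226.8, 151.9], [274.2, 151.9], [228.4, 211.8], [272.6, 211.7]]
pred b 55.3 [(162, np.float64(191.0)), (167, np.float64(192.5)), (172, np.float64(192.6)), (177, np.float64(191.8))]
pred b 50.3 [(162, np.float64(192.3)), (167, np.float64(193.8)), (172, np.float64(193.9)), (177, np.float64(193.1))]
162 [124, 125, 125, 126, 123, 122, 119, 117, 116, 109, 91, 72, 58, 64, 86, 107, 116, 118, 119, 119, 120, 120, 118, 116, 116, 116, 118, 117, 96, 42, 28, 39, 53, 54, 55]
167 [124, 125, 124, 125, 125, 126, 126, 125, 125, 125, 125, 124, 113, 108, 117, 118, 119, 119, 118, 118, 119, 117, 116, 117, 114, 115, 115, 119, 107, 70, 37, 44, 56, 57, 56]
172 [123, 122, 121, 121, 124, 123, 122, 122, 123, 124, 123, 121, 104, 89, 108, 117, 119, 119, 119, 118, 117, 116, 115, 116, 116, 114, 116, 117, 118, 99, 52, 50, 58, 59, 58]
177 [121, 121, 121, 118, 118, 119, 117, 119, 118, 118, 112, 92, 67, 70, 95, 115, 118, 119, 118, 120, 118, 117, 116, 116, 116, 116, 131, 196, 222, 173, 96, 60, 60, 59, 58]
```

Call:
arm_command --gripper '[0,0,0,0,0]' --pt "0 0 -0.06" --pt "0 0 -0.05" --pt "0 0 -0.05" --pt "0 0 0" --pt "0 0 0" --twist '[0,0,0,0,0]'

```text
time: 40.92
tool_pos: [394.4, 360.4, 63.6]
tcp_rot: [3.142, 0.0, -0.541]
contact_force: [0.7, 0.0, -2.1]
grip_width: 22.0
finger_force: 30.0
```

```bash
python3 ax.py;python3 bot.py|grep 172
```

```text
axis [514.5 288.3] yaw -31.0 z 63.6 [ 0.7  0.  -2.1] [ 0.16  0.48 -0.04] 21.96236263366765 Ftool 0.6 -0.4
pred b 57.6 [(162, np.float64(190.5)), (167, np.float64(191.9)), (172, np.float64(192.0)), (177, np.float64(191.2))]
pred b 52.6 [(162, np.float64(191.6)), (167, np.float64(193.2)), (172, np.float64(193.3)), (177, np.float64(192.5))]
172 [122, 121, 121, 123, 123, 122, 123, 124, 123, 123, 123, 114, 90, 85, 108, 118, 119, 119, 118, 118, 116, 117, 116, 116, 115, 115, 115, 117, 119, 99, 51, 50, 58, 58, 59]
```

Call:
arm_command --gripper '[0,0,0,0,0]' --pt "0.005 0.244 0" --pt "0.005 0.244 0" --pt "0.005 0.244 0" --pt "0.005 0.244 0" --pt "0 0 0" --twist '[-0.5,-0.5,-0.5,-0.5,0]'

```text
time: 41.6
tool_pos: [383.6, 338.2, 63.7]
tcp_rot: [3.141, 0.0, -0.367]
contact_force: [0.2, 0.1, -3.3]
grip_width: 21.7
finger_force: 30.0
```

```bash
python3 ax.py;python3 bot.py|grep 172
```

```text
axis [514.3 288. ] yaw -21.0 z 63.7 [ 0.2  0.1 -3.3] [ 0.14  0.49 -0.01] 21.69959524837757 Ftool 0.2 -0.1
pred b 57.7 [(162, np.float64(190.4)), (167, np.float64(191.9)), (172, np.float64(191.9)), (177, np.float64(191.2))]
pred b 52.7 [(162, np.float64(191.6)), (167, np.float64(193.2)), (172, np.float64(193.2)), (177, np.float64(192.5))]
172 [122, 121, 121, 122, 123, 125, 124, 124, 125, 124, 123, 113, 91, 85, 106, 117, 120, 118, 118, 118, 117, 115, 115, 116, 114, 114, 115, 115, 120, 100, 50, 47, 57, 60, 58]
```

Call:
arm_command --gripper '[0,0,0,0,0]' --pt "0.003 0.122 -0.03" --pt "0.003 0.122 0" --pt "0.003 0.122 0" --pt "0.003 0.122 0" --pt "0 0 0" --twist '[-0.25,-0.25,-0.25,-0.25,0]'

```text
time: 42.28
tool_pos: [380.0, 326.7, 64.5]
tcp_rot: [3.142, 0.0, -0.279]
contact_force: [-1.1, 0.6, -2.2]
grip_width: 21.6
finger_force: 30.0
```

```bash
python3 ax.py
```

```text
axis [514.6 288.1] yaw -16.0 z 64.5 [-1.1  0.6 -2.2] [0.09 0.47 0.06] 21.625325555741128 Ftool -1.2 -0.3
```

Call:
arm_command --gripper '[0,0,0,0,0]' --pt "0.005 0.244 0" --pt "0.005 0.244 0" --pt "0.005 0.244 0" --pt "0.005 0.244 0" --pt "0.005 0.244 0" --twist '[-0.5,-0.5,-0.5,-0.5,-0.5]'

```text
time: 42.9
tool_pos: [374.9, 296.7, 64.5]
tcp_rot: [-3.142, -0.0, -0.059]
contact_force: [0.2, 0.3, -1.9]
grip_width: 21.7
finger_force: 30.0
```

```bash
python3 ax.py
```

```text
axis [514.7 288.4] yaw -3.4 z 64.5 [ 0.2  0.3 -1.9] [-0.04  0.48  0.08] 21.67822956125756 Ftool 0.2 -0.4
```

Call:
arm_command --gripper '[0,0,0,0,0]' --pt "0.005 0.244 0" --pt "0.005 0.244 0" --pt "0.005 0.244 0" --pt "0.005 0.244 0" --pt "0 0 0" --twist '[-0.5,-0.5,-0.5,-0.5,0]'

```text
time: 43.52
tool_pos: [375.6, 272.3, 64.5]
tcp_rot: [3.142, -0.0, 0.113]
contact_force: [1.2, 0.5, -1.8]
grip_width: 21.8
finger_force: 30.0
```

```bash
python3 ax.py; python3 bot.py | tail -4
```

```text
axis [514.7 288.1] yaw 6.5 z 64.5 [ 1.2  0.5 -1.8] [-0.06  0.54  0.04] 21.841165826820564 Ftool 1.3 -0.4
162 [53, 84, 115, 131, 132, 132, 131, 132, 131, 118, 91, 68, 57, 66, 85, 105, 116, 118, 118, 119, 119, 119, 119, 116, 115, 116, 117, 117, 96, 42, 29, 41, 50, 54, 56]
167 [131, 132, 133, 132, 133, 132, 130, 126, 124, 126, 125, 112, 93, 101, 116, 118, 119, 119, 118, 119, 118, 118, 118, 117, 114, 115, 115, 117, 107, 71, 38, 43, 54, 57, 57]
172 [125, 124, 125, 125, 127, 124, 124, 126, 126, 126, 124, 112, 84, 84, 108, 118, 118, 119, 118, 116, 118, 116, 115, 115, 116, 116, 115, 117, 119, 99, 51, 49, 58, 59, 57]
177 [121, 121, 121, 119, 117, 119, 119, 119, 120, 118, 103, 77, 63, 69, 94, 114, 118, 117, 119, 119, 118, 116, 115, 116, 117, 116, 130, 195, 222, 173, 95, 61, 59, 61, 57]
```

Call:
arm_command --gripper '[0,0,0,0,0]' --pt "0.005 0.244 0" --pt "0.005 0.244 0" --pt "0.005 0.244 0" --pt "0.003 0.195 0" --pt "0 0 0" --twist '[-0.5,-0.5,-0.5,-0.4,0]'

```text
time: 44.2
tool_pos: [380.1, 249.9, 64.5]
tcp_rot: [-3.142, -0.0, 0.279]
contact_force: [-0.6, -0.8, -2.3]
grip_width: 22.0
finger_force: 30.0
```

```bash
python3 ax.py
```

```text
axis [514.7 288.3] yaw 16.0 z 64.5 [-0.6 -0.8 -2.3] [-0.12  0.49 -0.02] 21.982910260648804 Ftool -0.8 0.6
```

Call:
arm_command --gripper '[0,0,0,0,0]' --pt "0.001 0.098 0" --pt "0.001 0.098 0" --pt "0.001 0.098 0" --pt "0.001 0.098 0" --pt "0 0 0" --twist '[-0.2,-0.2,-0.2,-0.2,0]'

```text
time: 44.82
tool_pos: [383.2, 240.3, 64.5]
tcp_rot: [-3.142, -0.0, 0.35]
contact_force: [-0.3, 0.2, -2.6]
grip_width: 21.9
finger_force: 30.0
```

```bash
python3 ax.py
```

```text
axis [514.7 288.3] yaw 20.0 z 64.5 [-0.3  0.2 -2.6] [-0.17  0.41  0.06] 21.949854249671922 Ftool -0.2 -0.3
```

Call:
arm_command --gripper '[0,0,0,0,0]' --pt "0.001 0.098 0" --pt "0.001 0.098 0" --pt "0.001 0.098 0" --pt "0 0 0" --pt "0 0 0" --twist '[-0.2,-0.2,-0.2,0,0]'

```text
time: 45.45
tool_pos: [385.5, 233.9, 64.4]
tcp_rot: [-3.141, 0.0, 0.402]
contact_force: [-2.6, 4.9, -1.8]
grip_width: 21.5
finger_force: 30.0
```

```bash
python3 ax.py
```

```text
axis [514.3 288.8] yaw 23.1 z 64.4 [-2.6  4.9 -1.8] [0.34 0.74 0.1 ] 21.536048318807577 Ftool -0.5 -5.5
```

Call:
arm_command --gripper '[0,0,0,0,0]' --pt "0.001 -0.15 0" --pt "0 0 0.06" --pt "0 0 0.06" --pt "0 0 0.06" --pt "0 0 0" --twist '[0.3,0,0,0,0]'

```text
time: 46.08
tool_pos: [384.3, 237.0, 59.8]
tcp_rot: [-3.142, 0.0, 0.376]
contact_force: [-1.0, 1.4, -2.1]
grip_width: 21.8
finger_force: 30.0
```

```bash
python3 ax.py
```

```text
axis [514.6 288.4] yaw 21.5 z 59.8 [-1.   1.4 -2.1] [-0.04  0.48  0.1 ] 21.786780050290787 Ftool -0.4 -1.7
```

Call:
arm_command --gripper '[0,0,0,0,0]' --pt "0 0 0.05" --pt "0 0 0.05" --pt "0 0 0.05" --pt "0 0 0.02" --pt "0 0 0" --twist '[0,0,0,0,0]'

```text
time: 46.7
tool_pos: [384.6, 237.2, 56.0]
tcp_rot: [-3.142, -0.001, 0.376]
contact_force: [0.2, -0.4, 1.3]
grip_width: 21.6
finger_force: 30.0
```

```bash
python3 ax.py;python3 hd.py; python3 bot.py|tail -3
```

```text
axis [514.9 288.6] yaw 21.5 z 56.0 [ 0.2 -0.4  1.3] [0.08 0.05 0.06] 21.593340025830912 Ftool 0.0 0.4
120 226 273 | 150 227 273 | 180 228 272 | 210 229 268 | 230 229 271 | col251 start row 113 24.0
[[224.5, 94.7], [274.7, 94.7], [226.0, 151.4], [273.3, 151.4], [227.6, 211.3], [271.8, 211.3]]
167 [41, 39, 43, 46, 52, 85, 122, 127, 85, 86, 97, 97, 98, 102, 111, 118, 119, 120, 120, 118, 117, 118, 117, 117, 116, 115, 115, 118, 107, 70, 35, 44, 56, 58, 56]
172 [69, 56, 46, 72, 109, 127, 123, 107, 96, 109, 125, 126, 124, 119, 116, 118, 120, 120, 119, 118, 117, 116, 115, 116, 116, 116, 115, 116, 118, 99, 51, 50, 58, 58, 59]
177 [67, 54, 51, 74, 108, 128, 130, 128, 126, 127, 125, 118, 98, 75, 94, 114, 118, 119, 118, 118, 117, 117, 116, 115, 116, 116, 129, 196, 221, 172, 95, 61, 60, 57, 59]
```

Call:
arm_command --gripper '[0,0,0,0,0]' --pt "0.001 -0.098 0" --pt "0.001 -0.098 0" --pt "0.001 -0.098 0" --pt "0 0 0" --pt "0 0 0" --twist '[0.2,0.2,0.2,0,0]'

```text
time: 47.42
tool_pos: [382.1, 244.1, 55.9]
tcp_rot: [-3.141, -0.001, 0.323]
contact_force: [0.9, 0.2, 3.7]
grip_width: 22.0
finger_force: 30.0
```

```bash
python3 ax.py
```

```text
axis [514.8 288.6] yaw 18.5 z 55.9 [0.9 0.2 3.7] [-0.01 -0.16 -0.02] 22.00230323876738 Ftool 0.9 0.1
```

Call:
arm_command --gripper '[0,0,0,0,0]' --pt "0.001 -0.098 0" --pt "0.001 -0.098 0" --pt "0.001 -0.098 0" --pt "0 0 0" --pt "0 0 0" --twist '[0.2,0.2,0.2,0,0]'

```text
time: 48.05
tool_pos: [379.9, 251.3, 55.8]
tcp_rot: [-3.141, -0.001, 0.271]
contact_force: [2.4, -0.0, 4.9]
grip_width: 21.7
finger_force: 30.0
```

```bash
python3 ax.py
```

```text
axis [514.8 288.8] yaw 15.5 z 55.8 [ 2.4 -0.   4.9] [ 0.14 -0.44  0.13] 21.670190675612535 Ftool 2.3 0.6
```

Call:
arm_command --gripper '[0,0,0,0,0]' --pt "0.001 -0.098 0" --pt "0.001 -0.098 0" --pt "0 0 0" --pt "0 0 0" --pt "0 0 0" --twist '[0.2,0.2,0,0,0]'

```text
time: 48.68
tool_pos: [378.9, 255.2, 55.8]
tcp_rot: [3.14, -0.001, 0.237]
contact_force: [4.4, -4.8, 4.3]
grip_width: 21.7
finger_force: 30.1
```

```bash
python3 ax.py
```

```text
axis [515.  288.1] yaw 13.6 z 55.8 [ 4.4 -4.8  4.3] [-0.68 -0.77  0.49] 21.67450362565798 Ftool 3.1 5.7
```

The cup is locked: the lip stops it at about 14.5° and the end stop at about 22°. I'll centre the handle at about 18.7° and release.

Call:
arm_command --gripper '[0,0,0,0,0]' --pt "0.001 0.098 0" --pt "0.001 0.098 0" --pt "0.001 0.098 0" --pt "0.001 0.098 0" --pt "0.001 0.098 0" --twist '[-0.2,-0.2,-0.2,-0.2,-0.2]'

```text
time: 49.3
tool_pos: [381.5, 244.0, 55.7]
tcp_rot: [-3.141, 0.0, 0.325]
contact_force: [-0.1, 4.5, 4.4]
grip_width: 22.0
finger_force: 30.1
```

Call:
arm_command --gripper '[0,10,20,24,26]' --pt "-0.05 0 -0.02" --pt "0 0 0" --pt "0 0 0" --pt "0 0 0" --pt "0 0 0" --twist '[0,0,0,0,0]'

```text
time: 49.92
tool_pos: [380.0, 243.3, 55.8]
tcp_rot: [3.142, 0.002, 0.323]
contact_force: [-0.2, 1.3, 0.1]
grip_width: 25.5
finger_force: 0.0
```

Call:
arm_command --gripper '[40,40,40,40,40]' --pt "0 0 0" --pt "0 0 0" --pt "0 0 0" --pt "0 0 0" --pt "0 0 0" --twist '[0,0,0,0,0]'

```text
time: 50.55
tool_pos: [380.7, 243.6, 56.2]
tcp_rot: [-3.142, -0.0, 0.323]
contact_force: [0.2, 0.2, -0.3]
grip_width: 39.8
finger_force: 0.0
```

```bash
python3 ax.py; python3 hd.py; python3 bot.py
```

```text
axis [513.4 288.1] yaw 18.5 z 56.2 [ 0.2  0.2 -0.3] [-0.07  0.12  0.03] 39.80267317760027 Ftool 0.3 -0.1
120 227 274 | 150 228 273 | 180 229 272 | 210 229 272 | 230 230 271 | col251 start row 114 43.0
[[224.5, 94.8], [274.8, 94.8], [226.0, 151.5], [273.4, 151.5], [227.7, 211.3], [271.9, 211.3]]
pred b 50.2 [(162, np.float64(192.3)), (167, np.float64(193.8)), (172, np.float64(193.9)), (177, np.float64(193.1))]
pred b 45.2 [(162, np.float64(193.4)), (167, np.float64(195.1)), (172, np.float64(195.2)), (177, np.float64(194.5))]
162 [39, 36, 36, 34, 39, 57, 85, 91, 79, 88, 106, 117, 129, 131, 131, 132, 133, 132, 134, 134, 137, 135, 135, 132, 124, 117, 118, 119, 97, 42, 26, 27, 29, 30, 35]
167 [70, 59, 41, 40, 42, 57, 79, 81, 71, 88, 111, 119, 120, 120, 117, 120, 119, 119, 117, 118, 118, 117, 117, 116, 116, 115, 114, 117, 108, 70, 36, 43, 55, 58, 57]
172 [73, 67, 48, 45, 86, 125, 136, 132, 120, 117, 126, 132, 131, 126, 121, 119, 119, 119, 118, 118, 117, 117, 116, 115, 116, 115, 115, 117, 119, 100, 52, 49, 58, 58, 59]
177 [57, 89, 116, 128, 129, 129, 129, 127, 126, 121, 119, 114, 97, 80, 94, 115, 119, 118, 119, 118, 117, 116, 116, 115, 117, 115, 130, 195, 222, 173, 96, 62, 60, 58, 57]
```

Call:
arm_command --gripper '[40,40,40,40,40]' --pt "0 0 -0.4" --pt "0 0 -0.8" --pt "0 0 -1" --pt "0 0 -1" --pt "0 0 -1" --twist '[0,0,0,0,0]'

```text
time: 51.28
tool_pos: [380.6, 243.6, 162.8]
tcp_rot: [-3.141, -0.001, 0.323]
contact_force: [0.5, -0.2, -1.1]
grip_width: 39.9
finger_force: 0.0
```

Call:
arm_command --gripper '[91,91,91,91,91]' --pt "0 0 -1" --pt "0 0 -1" --pt "0 0 -1" --pt "0 0 -1" --pt "0 0 -0.5" --twist '[0,0,0,0,0]'

```text
time: 51.9
tool_pos: [380.9, 243.7, 275.5]
tcp_rot: [-3.141, -0.003, 0.323]
contact_force: [-0.5, 0.8, -0.4]
grip_width: 85.1
finger_force: 0.0
```

```bash
cat > jars.py <<'E'
from fit import *
t=cam("top");im=capture("top");hsv=cv2.cvtColor(im,cv2.COLOR_RGB2HSV)
m=((hsv[:,:,0]>8)&(hsv[:,:,0]<25)&(hsv[:,:,1]>90)&(hsv[:,:,2]>120)).astype(np.uint8)
n,l,s,c=cv2.connectedComponentsWithStats(m)
for i in range(1,n):
    if 120<s[i,4]<500 and s[i,2]<30 and s[i,3]<30:
        w=pix2z(t,c[i],58)[0]+[1,2,0];print(c[i].round(1),s[i].tolist(),w.round(1),"ring",s[i,4])
E
python3 jars.py; python3 ax.py
```

```text
[502.9  31.2] [491, 25, 21, 16, 210] [1004.7 -880.    58. ] ring 210
[313.   86.2] [302, 75, 23, 23, 363] [ 839.7 -244.6   58. ] ring 363
[270.  161.9] [260, 152, 21, 21, 346] [591.9 -94.2  58. ] ring 346
[242.  174.1] [232, 164, 21, 21, 344] [554.6  -1.2  58. ] ring 344
[295.7 230.8] [287, 227, 18, 9, 141] [ 365.  -170.5   58. ] ring 141
axis [514.  288.4] yaw 18.5 z 276.4 [-0.4 -0.5  1.1] [-0.03  0.04  0.05] 88.74380696677703 Ftool -0.5 0.4
```

Jar A has been knocked to (554.6, -1.2). Jar B is at (592, -94), and both are upright (round lids). I'll turn the tool so that its closing line runs along the tray's y, then go to jar A.

Call:
arm_command --gripper '[91,91,91,91,91]' --pt "0 0 0" --pt "0 0 0" --pt "0 0 0" --pt "0 0 0" --pt "0 0 0" --twist '[-1,-1,-1,-1,-1]'

```text
time: 52.58
tool_pos: [380.3, 243.4, 273.0]
tcp_rot: [-3.141, 0.001, 0.763]
contact_force: [-0.6, 0.4, -0.5]
grip_width: 91.2
finger_force: 0.0
```

Call:
arm_command --gripper '[91,91,91,91,91]' --pt "0 0 0" --pt "0 0 0" --pt "0 0 0" --pt "0 0 0" --pt "0 0 0" --twist '[-1,-1,-1,-1,-1]'

```text
time: 53.2
tool_pos: [380.2, 243.4, 273.0]
tcp_rot: [-3.141, 0.001, 1.199]
contact_force: [0.6, -0.5, -0.4]
grip_width: 90.8
finger_force: 0.0
```

Call:
arm_command --gripper '[91,91,91,91,91]' --pt "0 0 0" --pt "0 0 0" --pt "0 0 0" --pt "0 0 0" --pt "0 0 0" --twist '[-1,-1,-1,-1,-1]'

```text
time: 53.82
tool_pos: [380.3, 243.4, 273.0]
tcp_rot: [-3.14, 0.0, 1.635]
contact_force: [0.8, -0.0, -1.0]
grip_width: 90.9
finger_force: 0.0
```

Call:
arm_command --gripper '[91,91,91,91,91]' --pt "0 0 0" --pt "0 0 0" --pt "0 0 0" --pt "0 0 0" --pt "0 0 0" --twist '[-1,-1,-1,-1,-1]'

```text
time: 54.45
tool_pos: [380.3, 243.4, 273.0]
tcp_rot: [-3.14, -0.0, 2.072]
contact_force: [-0.5, 0.5, 0.1]
grip_width: 90.9
finger_force: 0.0
```

Call:
arm_command --gripper '[91,91,91,91,91]' --pt "0 0 0" --pt "0 0 0" --pt "0 0 0" --pt "0 0 0" --pt "0 0 0" --twist '[-1,-1,-1,-1,-1]'

```text
time: 55.08
tool_pos: [380.2, 243.4, 273.0]
tcp_rot: [-3.14, -0.001, 2.508]
contact_force: [0.2, -0.0, -0.9]
grip_width: 90.9
finger_force: 0.0
```

Call:
arm_command --gripper '[91,91,91,91,91]' --pt "0 0 0" --pt "0 0 0" --pt "0 0 0" --pt "0 0 0" --pt "0 0 0" --twist '[-1,-1,0,0,0]'

```text
time: 55.7
tool_pos: [380.6, 243.6, 273.6]
tcp_rot: [-3.142, -0.0, 2.679]
contact_force: [1.1, -1.0, 0.2]
grip_width: 91.1
finger_force: 0.0
```

```bash
cat > go.py <<'E'
import sys
from h import *
def go(x,y,z=None):
    o=get_obs();p=o["tool_pos"];yw=o["tcp_rot"][2];d=np.array([x,y])-p[:2]
    print("pos",p.round(1),"yaw",np.degrees(yw).round(1),"units x,y",((d@[np.cos(yw),np.sin(yw)])/25).round(2),((d@[np.sin(yw),-np.cos(yw)])/25).round(2),"z",None if z is None else ((p[2]-z)/25).round(2),"F",o["contact_force"].round(1),"grip",o["grip_width"].round(1))
if __name__=="__main__":go(*map(float,sys.argv[1:]))
E
python3 go.py 554.6 -1.2 28
```

```text
Traceback (most recent call last):
  File "go.py", line 6, in <module>
    if __name__=="__main__":go(*map(float,sys.argv[1:]))
                            ~~^^^^^^^^^^^^^^^^^^^^^^^^^^
  File "go.py", line 5, in go
    print("pos",p.round(1),"yaw",np.degrees(yw).round(1),"units x,y",((d@[np.cos(yw),np.sin(yw)])/25).round(2),((d@[np.sin(yw),-np.cos(yw)])/25).round(2),"z",None if z is None else ((p[2]-z)/25).round(2),"F",o["contact_force"].round(1),"grip",o["grip_width"].round(1))
                                                                                                                                                                                                                                                   ^^^^^^^^^^^^^^^^^^^^^
AttributeError: 'float' object has no attribute 'round'
```

Call:
arm_command --gripper '[91,91,91,91,91]' --pt "-0.7 -0.38 0" --pt "-0.7 -0.38 0" --pt "-0.7 -0.38 0" --pt "-0.7 -0.38 0" --pt "-0.7 -0.38 0" --twist '[0,0,0,0,0]'

```text
time: 56.32
tool_pos: [438.2, 161.5, 273.7]
tcp_rot: [3.142, 0.0, 2.679]
contact_force: [-0.1, 0.1, -0.6]
grip_width: 91.5
finger_force: 0.0
```

Call:
arm_command --gripper '[91,91,91,91,91]' --pt "-0.7 -0.38 0" --pt "-0.7 -0.38 0" --pt "-0.7 -0.38 0" --pt "-0.7 -0.38 0" --pt "-0.7 -0.38 0" --twist '[0,0,0,0,0]'

```text
time: 56.95
tool_pos: [495.7, 79.6, 273.7]
tcp_rot: [3.141, 0.0, 2.68]
contact_force: [0.3, 0.8, 0.7]
grip_width: 91.0
finger_force: 0.0
```

Call:
arm_command --gripper '[91,91,91,91,91]' --pt "-0.7 -0.38 0.5" --pt "-0.7 -0.38 0.5" --pt "-0.7 -0.38 0.5" --pt "-0.7 -0.38 0.5" --pt "-0.7 -0.38 0.5" --twist '[0,0,0,0,0]'

```text
time: 57.58
tool_pos: [552.8, -2.0, 210.2]
tcp_rot: [3.142, -0.0, 2.68]
contact_force: [0.1, 0.8, 0.0]
grip_width: 90.9
finger_force: 0.0
```

```bash
sed -i 's/o\["grip_width"\].round(1)/round(float(o["grip_width"]),1)/' go.py
cat > lid.py <<'E'
from go import *
# orange lid blobs in wrist view -> world at lid top z
import sys
zt=float(sys.argv[1]) if len(sys.argv)>1 else 58
o=get_obs();cm=cam("wrist",o);im=capture("wrist");hsv=cv2.cvtColor(im,cv2.COLOR_RGB2HSV)
m=((hsv[:,:,0]>8)&(hsv[:,:,0]<25)&(hsv[:,:,1]>90)&(hsv[:,:,2]>110)).astype(np.uint8);m=cv2.morphologyEx(m,cv2.MORPH_CLOSE,np.ones((5,5)))
cs,_=cv2.findContours(m,cv2.RETR_EXTERNAL,cv2.CHAIN_APPROX_NONE)
for c in cs:
    if cv2.contourArea(c)>600:
        w=pix2z(cm,c[:,0,:],zt)[:,:2].astype(np.float32);(x,y),r=cv2.minEnclosingCircle(w);print("lid",round(x,1),round(y,1),"r",round(r,1),"px",c[:,0].mean(0).round(),cv2.contourArea(c))
E
python3 lid.py; python3 jars.py; python3 go.py 554.6 -1.2 28
```

```text
lid 805.6 42.5 r 194.3 px [359. 316.] 4693.5
lid 690.7 -160.8 r 52.7 px [187. 309.] 1498.0
lid 763.7 106.0 r 39.5 px [398. 278.] 602.0
lid 593.7 -236.4 r 39.4 px [103. 278.] 603.0
lid 597.6 176.3 r 187.0 px [409. 120.] 18453.0
lid 503.1 -127.7 r 192.3 px [118. 138.] 39616.5
[502.9  31.3] [491, 25, 21, 16, 210] [1004.3 -880.    58. ] ring 210
[313.   86.2] [302, 75, 23, 23, 348] [ 839.6 -244.5   58. ] ring 348
[273.8 160.7] [268, 152, 13, 18, 183] [ 595.6 -106.8   58. ] ring 183
[295.7 230.8] [287, 227, 19, 9, 143] [ 364.9 -170.6   58. ] ring 143
pos [552.4  -2.7 209.2] yaw 153.4 units x,y -0.05 0.09 z 7.25 F [-0.4  0.5  0.2] grip 90.8
```

```bash
python3 - <<'E'
from go import *
o=get_obs();cm=cam("wrist",o);im=capture("wrist");hsv=cv2.cvtColor(im,cv2.COLOR_RGB2HSV)
q=proj(cm,[[554.6,-1.2,58]])[0];print(q);u,v=q.astype(int);print(hsv[v,u-60:u+61:10].tolist(),hsv[v-60:v+61:10,u].tolist())
E
sed -i 's/>90)&(hsv\[:,:,2\]>110)/>110)\&(hsv[:,:,2]>160)/' lid.py; python3 lid.py
```

```text
[253.0413877  175.82502436]
[[9, 134, 105], [8, 148, 114], [9, 143, 112], [10, 147, 120], [26, 113, 255], [25, 118, 255], [14, 178, 196], [29, 92, 255], [28, 101, 255], [8, 156, 113], [8, 153, 105], [7, 151, 103], [8, 154, 101]] [[8, 133, 48], [9, 128, 48], [8, 132, 54], [39, 52, 138], [13, 164, 198], [12, 163, 195], [14, 178, 196], [27, 125, 255], [27, 105, 255], [8, 153, 123], [9, 159, 119], [8, 148, 119], [8, 165, 105]]
lid 806.7 49.1 r 185.6 px [363. 317.] 3787.0
lid 591.2 -93.4 r 33.7 px [199. 233.] 1874.5
lid 480.5 -223.6 r 95.7 px [ 64. 201.] 9874.5
lid 554.0 -2.0 r 32.4 px [252. 175.] 2279.5
```

Call:
arm_command --gripper '[91,91,91,91,91]' --pt "-0.05 0.05 0.6" --pt "0 0 0.9" --pt "0 0 0.9" --pt "0 0 0.9" --pt "0 0 0.9" --twist '[0,0,0,0,0]'

```text
time: 58.4
tool_pos: [553.5, 0.4, 105.3]
tcp_rot: [3.141, 0.0, 2.681]
contact_force: [-0.2, 0.2, 0.1]
grip_width: 90.8
finger_force: 0.0
```

Call:
arm_command --gripper '[91,91,91,91,91]' --pt "0 0 0.9" --pt "0 0 0.9" --pt "0 0 0.8" --pt "0 0 0.45" --pt "0 0 0" --twist '[0,0,0,0,0]'

```text
time: 59.02
tool_pos: [553.3, 0.1, 29.4]
tcp_rot: [-3.141, -0.001, 2.68]
contact_force: [-0.1, -0.1, -0.1]
grip_width: 90.8
finger_force: 0.0
```

Call:
arm_command --gripper '[50,50,50,50,50]' --pt "0 0 0" --pt "0 0 0" --pt "0 0 0" --pt "0 0 0" --pt "0 0 0" --twist '[0,0,0,0,0]'

```text
time: 59.65
tool_pos: [554.0, -0.5, 30.4]
tcp_rot: [3.141, 0.001, 2.68]
contact_force: [-1.8, -0.2, 4.6]
grip_width: 61.0
finger_force: 30.0
```

Call:
arm_command --gripper '[50,50,50,50,50]' --pt "0 0 0" --pt "0 0 -0.3" --pt "0 0 -0.6" --pt "0 0 -0.8" --pt "0 0 -0.8" --twist '[0,0,0,0,0]'

```text
time: 60.28
tool_pos: [553.8, -0.3, 93.7]
tcp_rot: [3.141, 0.0, 2.68]
contact_force: [0.4, -0.5, -2.3]
grip_width: 61.3
finger_force: 30.0
```

```bash
python3 go.py 479.9 -243.2 36
```

```text
pos [ 5.538e+02 -3.000e-01  9.370e+01] yaw 153.5 units x,y -1.68 -10.02 z 2.31 F [ 0.4 -0.5 -2.3] grip 61.3
```

```bash
python3 lid.py 122
```

```text
lid 610.3 16.2 r 84.1 px [292. 313.] 3597.0
lid 550.3 1.7 r 30.6 px [251. 240.] 6008.0
lid 485.3 -86.4 r 26.6 px [ 46. 209.] 1382.5
```

Call:
arm_command --gripper '[50,50,50,50,50]' --pt "-0.15 -0.4 0" --pt "-0.15 -0.7 0" --pt "-0.15 -0.8 0" --pt "-0.15 -0.8 0" --pt "-0.15 -0.8 0" --twist '[0,0,0,0,0]'

```text
time: 60.95
tool_pos: [530.6, -89.0, 91.8]
tcp_rot: [-3.141, -0.001, 2.679]
contact_force: [-0.4, 0.4, -2.6]
grip_width: 61.1
finger_force: 30.0
```

Call:
arm_command --gripper '[50,50,50,50,50]' --pt "-0.15 -0.8 0" --pt "-0.15 -0.8 0" --pt "-0.15 -0.8 0" --pt "-0.15 -0.8 0" --pt "-0.15 -0.8 0" --twist '[0,0,0,0,0]'

```text
time: 61.58
tool_pos: [502.6, -186.7, 91.9]
tcp_rot: [-3.142, -0.001, 2.678]
contact_force: [0.4, 0.6, -2.5]
grip_width: 61.0
finger_force: 30.0
```

Call:
arm_command --gripper '[50,50,50,50,50]' --pt "-0.15 -0.8 0" --pt "-0.1 -0.8 0" --pt "0 -0.6 0" --pt "0 -0.3 0" --pt "0 0 0" --twist '[0,0,0,0,0]'

```text
time: 62.2
tool_pos: [481.3, -243.9, 92.4]
tcp_rot: [3.141, -0.0, 2.679]
contact_force: [-0.1, 0.4, -2.2]
grip_width: 61.0
finger_force: 30.0
```

```bash
python3 go.py 479.9 -243.2 36; python3 lid.py 117
```

```text
pos [ 481.3 -243.9   92.4] yaw 153.5 units x,y 0.06 -0.0 z 2.26 F [-0.1  0.4 -2.2] grip 61.0
lid 542.2 -225.0 r 84.0 px [324. 320.] 2199.0
lid 506.1 -254.0 r 24.6 px [258. 298.] 867.0
lid 523.2 -131.6 r 19.5 px [475. 234.] 872.5
lid 436.1 -262.6 r 80.8 px [165. 195.] 26068.5
```

Call:
arm_command --gripper '[50,50,50,50,50]' --pt "0 0 0.4" --pt "0 0 0.6" --pt "0 0 0.6" --pt "0 0 0.4" --pt "0 0 0.15" --twist '[0,0,0,0,0]'

```text
time: 62.88
tool_pos: [481.2, -243.4, 37.6]
tcp_rot: [3.141, -0.002, 2.68]
contact_force: [0.9, -0.2, -2.4]
grip_width: 61.0
finger_force: 30.0
```

Call:
arm_command --gripper '[50,50,50,50,50]' --pt "0 0 0.04" --pt "0 0 0.04" --pt "0 0 0" --pt "0 0 0" --pt "0 0 0" --twist '[0,0,0,0,0]'

```text
time: 63.5
tool_pos: [481.6, -243.7, 36.9]
tcp_rot: [3.142, 0.0, 2.68]
contact_force: [0.1, 0.6, -2.1]
grip_width: 61.3
finger_force: 30.0
```

Call:
arm_command --gripper '[50,50,50,50,50]' --pt "0 0 0.03" --pt "0 0 0.03" --pt "0 0 0.02" --pt "0 0 0" --pt "0 0 0" --twist '[0,0,0,0,0]'

```text
time: 64.12
tool_pos: [481.7, -243.7, 36.4]
tcp_rot: [-3.141, 0.001, 2.68]
contact_force: [-4.5, 2.8, 12.6]
grip_width: 61.3
finger_force: 30.0
```

Call:
arm_command --gripper '[64,70,76,80,80]' --pt "0 0 -0.04" --pt "0 0 0" --pt "0 0 0" --pt "0 0 0" --pt "0 0 0" --twist '[0,0,0,0,0]'

```text
time: 64.75
tool_pos: [481.5, -243.7, 35.6]
tcp_rot: [3.141, -0.0, 2.68]
contact_force: [-0.5, 0.3, -0.8]
grip_width: 79.5
finger_force: 0.0
```

Call:
arm_command --gripper '[82,82,82,82,82]' --pt "0 0 -0.3" --pt "0 0 -0.8" --pt "0 0 -1" --pt "0 0 -1" --pt "0 0 -1" --twist '[0,0,0,0,0]'

```text
time: 65.38
tool_pos: [481.6, -243.7, 139.6]
tcp_rot: [3.142, 0.001, 2.68]
contact_force: [0.4, 0.1, -0.2]
grip_width: 82.0
finger_force: 0.0
```

Call:
arm_command --gripper '[91,91,91,91,91]' --pt "0 0 -1" --pt "0 0 -1" --pt "0 0 -0.8" --pt "0 0 0" --pt "0 0 0" --twist '[0,0,0,0,0]'

```text
time: 66.0
tool_pos: [481.1, -243.4, 207.5]
tcp_rot: [3.141, -0.001, 2.68]
contact_force: [0.6, 1.2, 0.2]
grip_width: 91.1
finger_force: 0.0
```

```bash
python3 jars.py; python3 go.py 591.5 -93.6 28
python3 - <<'E'
from fit import *
# jar A in tray from the wrist: lid circle bright-vs-tray? use knob/edge fit at z=64
o=get_obs();cm=cam("wrist",o);im=capture("wrist");np.save("wC.npy",im);cv2.imwrite("pics/wC.png",im[:,:,::-1])
g=cv2.GaussianBlur(im,(3,3),.8).astype(np.float32)
for k in range(3):print(best(g[:,:,k],cm,480,-243,64,32,span=14)[:2])
E
```

```text
[502.9  31.3] [491, 25, 21, 15, 215] [1004.6 -879.9   58. ] ring 215
[312.9  86.3] [302, 75, 23, 23, 334] [ 839.3 -244.4   58. ] ring 334
[270.  161.9] [260, 152, 21, 21, 346] [592.  -94.3  58. ] ring 346
[345.8 220.7] [335, 209, 23, 23, 292] [ 393.3 -334.1   58. ] ring 292
pos [ 481.1 -243.3  207.2] yaw 153.5 units x,y -1.29 7.33 z 7.17 F [ 0.7  0.5 -0.7] grip 90.4
[(np.float64(29.4), np.float64(494.0), np.float64(-232.0)), (np.float64(29.2), np.float64(494.0), np.float64(-233.0))]
[(np.float64(25.3), np.float64(492.0), np.float64(-235.0)), (np.float64(25.0), np.float64(492.0), np.float64(-236.0))]
[(np.float64(12.8), np.float64(477.0), np.float64(-242.0)), (np.float64(12.6), np.float64(478.0), np.float64(-241.0))]
```

Call:
arm_command --gripper '[91,91,91,91,91]' --pt "-0.13 0.73 0" --pt "-0.13 0.73 0" --pt "-0.13 0.73 0" --pt "-0.13 0.73 0" --pt "-0.13 0.73 0" --twist '[0,0,0,0,0]'

```text
time: 66.72
tool_pos: [537.6, -167.9, 208.2]
tcp_rot: [3.141, 0.0, 2.68]
contact_force: [-0.1, -0.3, 0.3]
grip_width: 91.5
finger_force: 0.0
```

Call:
arm_command --gripper '[91,91,91,91,91]' --pt "-0.13 0.73 0" --pt "-0.13 0.73 0" --pt "-0.13 0.73 0" --pt "-0.13 0.73 0" --pt "-0.13 0.73 0" --twist '[0,0,0,0,0]'

```text
time: 67.35
tool_pos: [592.7, -93.8, 208.2]
tcp_rot: [3.141, 0.0, 2.68]
contact_force: [-0.1, 0.3, 0.4]
grip_width: 90.8
finger_force: 0.0
```

```bash
python3 lid.py; python3 go.py 591.5 -93.6 29;python3 - <<'E'
from h import *
t=cam("top");im=capture("top");np.save("topD.npy",im);cv2.imwrite("pics/topD.png",im[:,:,::-1])
hsv=cv2.cvtColor(im,cv2.COLOR_RGB2HSV);print(proj(t,[[477.5,-242,64],[460.5,-300.5,6],[426.7,-350.8,6]]).round())
for v in range(196,240,3):print(v,[int(x) for x in hsv[v,288:372:4,2]])
E
```

```text
lid 847.9 -40.7 r 182.1 px [359. 316.] 3695.5
lid 739.6 82.7 r 82.6 px [443. 217.] 1434.5
lid 592.1 -95.4 r 32.2 px [249. 174.] 2289.0
lid 487.2 -263.2 r 121.8 px [ 86. 157.] 18974.0
pos [593.7 -92.  208.1] yaw 153.6 units x,y 0.05 -0.1 z 7.16 F [0.2 2.5 0.2] grip 90.6
[[316. 195.]
 [331. 200.]
 [346. 210.]]
196 [207, 217, 240, 247, 204, 237, 249, 224, 245, 246, 242, 245, 243, 241, 242, 241, 237, 229, 157, 120, 110]
199 [224, 223, 240, 244, 228, 164, 248, 248, 247, 243, 242, 241, 242, 244, 242, 240, 240, 238, 237, 217, 169]
202 [231, 225, 234, 236, 233, 117, 216, 246, 241, 240, 241, 240, 242, 240, 242, 242, 241, 241, 236, 235, 234]
205 [244, 215, 141, 232, 232, 219, 160, 185, 231, 239, 241, 240, 240, 241, 243, 240, 240, 241, 241, 239, 228]
208 [250, 198, 82, 92, 170, 234, 234, 234, 236, 234, 236, 239, 240, 241, 240, 241, 242, 239, 236, 240, 210]
211 [247, 153, 82, 85, 82, 109, 222, 231, 234, 237, 236, 235, 236, 239, 239, 239, 240, 244, 242, 235, 216]
214 [233, 110, 78, 79, 80, 79, 80, 137, 230, 236, 236, 236, 235, 234, 238, 239, 240, 239, 240, 237, 200]
217 [218, 83, 80, 80, 77, 81, 80, 77, 86, 187, 232, 236, 237, 236, 235, 235, 239, 241, 239, 207, 131]
220 [195, 81, 74, 77, 85, 75, 75, 76, 76, 83, 112, 218, 236, 236, 237, 236, 235, 234, 240, 200, 85]
223 [149, 82, 82, 82, 78, 77, 74, 75, 83, 80, 81, 85, 154, 231, 237, 238, 235, 234, 229, 197, 76]
226 [103, 92, 100, 105, 85, 83, 77, 80, 80, 77, 82, 82, 80, 89, 184, 237, 236, 236, 198, 127, 78]
229 [216, 243, 248, 245, 159, 81, 74, 78, 82, 79, 79, 82, 77, 81, 76, 110, 223, 234, 201, 87, 77]
232 [180, 222, 231, 226, 184, 102, 77, 77, 82, 81, 75, 77, 77, 76, 77, 81, 83, 157, 193, 80, 82]
235 [117, 163, 127, 109, 94, 78, 78, 79, 78, 79, 80, 78, 84, 81, 77, 79, 76, 77, 81, 78, 75]
238 [86, 84, 83, 85, 82, 78, 82, 79, 75, 81, 83, 81, 81, 79, 84, 79, 82, 75, 77, 78, 74]
```

Call:
arm_command --gripper '[91,91,91,91,91]' --pt "0 -0.08 0.6" --pt "0 0 0.9" --pt "0 0 0.9" --pt "0 0 0.9" --pt "0 0 0.9" --twist '[0,0,0,0,0]'

```text
time: 68.08
tool_pos: [590.1, -97.4, 101.5]
tcp_rot: [-3.141, -0.001, 2.678]
contact_force: [0.3, 0.1, 0.9]
grip_width: 90.7
finger_force: 0.0
```

Call:
arm_command --gripper '[91,91,91,91,91]' --pt "0 0 0.9" --pt "0 0 0.9" --pt "0 0 0.8" --pt "0 0 0.36" --pt "0 0 0" --twist '[0,0,0,0,0]'

```text
time: 68.7
tool_pos: [590.4, -96.9, 28.5]
tcp_rot: [-3.141, -0.002, 2.679]
contact_force: [0.3, 0.4, -0.2]
grip_width: 90.9
finger_force: 0.0
```

Call:
arm_command --gripper '[50,50,50,50,50]' --pt "0 0 0" --pt "0 0 0" --pt "0 0 0" --pt "0 0 0" --pt "0 0 0" --twist '[0,0,0,0,0]'

```text
time: 69.32
tool_pos: [591.6, -96.3, 29.8]
tcp_rot: [3.141, 0.001, 2.68]
contact_force: [1.1, 2.5, 3.8]
grip_width: 61.0
finger_force: 30.0
```

Call:
arm_command --gripper '[50,50,50,50,50]' --pt "0 0 0" --pt "0 0 -0.3" --pt "0 0 -0.6" --pt "0 0 -0.8" --pt "0 0 -0.8" --twist '[0,0,0,0,0]'

```text
time: 69.95
tool_pos: [590.9, -96.9, 92.9]
tcp_rot: [-3.141, -0.0, 2.679]
contact_force: [-0.4, -0.1, -2.7]
grip_width: 61.2
finger_force: 30.0
```

```bash
python3 go.py 426.7 -350.8 36
```

```text
pos [590.9 -96.9  92.9] yaw 153.5 units x,y 1.35 -12.02 z 2.27 F [-0.4 -0.1 -2.7] grip 61.2
```

Call:
arm_command --gripper '[50,50,50,50,50]' --pt "0.2 0 -0.5" --pt "0.3 0 -0.6" --pt "0.3 0 -0.6" --pt "0.3 -0.3 -0.6" --pt "0.2 -0.6 -0.2" --twist '[0,0,0,0,0]'

```text
time: 70.58
tool_pos: [551.7, -102.5, 155.5]
tcp_rot: [3.141, 0.002, 2.681]
contact_force: [0.4, 0.2, -2.0]
grip_width: 60.9
finger_force: 30.0
```

Call:
arm_command --gripper '[50,50,50,50,50]' --pt "0 -0.8 0" --pt "0 -0.8 0" --pt "0 -0.8 0" --pt "0 -0.8 0" --pt "0 -0.8 0" --twist '[0,0,0,0,0]'

```text
time: 71.2
tool_pos: [506.7, -193.1, 154.0]
tcp_rot: [3.142, -0.0, 2.679]
contact_force: [0.9, 0.2, -2.1]
grip_width: 61.0
finger_force: 30.0
```

Call:
arm_command --gripper '[50,50,50,50,50]' --pt "0 -0.8 0" --pt "0 -0.8 0" --pt "0 -0.8 0" --pt "0 -0.8 0" --pt "0 -0.8 0" --twist '[0,0,0,0,0]'

```text
time: 71.82
tool_pos: [462.2, -282.5, 154.2]
tcp_rot: [3.142, 0.0, 2.68]
contact_force: [-0.3, -1.1, -3.6]
grip_width: 61.4
finger_force: 30.0
```

Call:
arm_command --gripper '[50,50,50,50,50]' --pt "0 -0.8 0" --pt "0 -0.8 0" --pt "0 -0.7 0" --pt "0 -0.5 0" --pt "0 -0.3 0" --twist '[0,0,0,0,0]'

```text
time: 72.45
tool_pos: [427.9, -351.3, 154.2]
tcp_rot: [3.141, -0.0, 2.679]
contact_force: [0.6, 0.4, -2.5]
grip_width: 61.1
finger_force: 30.0
```

```bash
python3 go.py 426.7 -350.8 36.5
python3 - <<'E'
from h import *
o=get_obs();cm=cam("wrist",o);w=capture("wrist");hsv=cv2.cvtColor(w,cv2.COLOR_RGB2HSV)
c=proj(cm,[o["tool_pos"]*[1,1,0]+[0,0,o["tool_pos"][2]+27]])[0];print(c)
for v in range(int(c[1])-100,min(int(c[1])+100,384),20):print(v,hsv[v,120:390:15].tolist() if v%3==9 else [int(x) for x in w[v,120:390:12,2]])
E
```

```text
pos [ 427.9 -351.3  154.2] yaw 153.5 units x,y 0.05 -0.01 z 4.71 F [ 0.6  0.4 -2.5] grip 61.1
[250.77634403 259.3528326 ]
159 [30, 34, 37, 34, 16, 19, 28, 32, 33, 31, 29, 32, 32, 36, 35, 34, 38, 34, 34, 69, 73, 37, 47]
179 [29, 32, 33, 28, 27, 28, 29, 64, 60, 65, 46, 64, 39, 75, 57, 68, 73, 68, 77, 49, 88, 100, 108]
199 [32, 32, 30, 30, 28, 31, 76, 74, 67, 72, 59, 45, 62, 71, 72, 74, 74, 76, 78, 92, 97, 84, 87]
219 [30, 31, 33, 28, 25, 33, 73, 64, 40, 41, 43, 41, 42, 40, 34, 47, 43, 40, 45, 77, 78, 93, 104]
239 [24, 30, 29, 34, 105, 106, 35, 40, 45, 40, 46, 38, 35, 45, 46, 43, 101, 101, 99, 32, 29, 31, 34]
259 [32, 26, 35, 36, 105, 104, 24, 44, 40, 42, 35, 37, 44, 44, 40, 43, 23, 105, 104, 35, 29, 26, 27]
279 [32, 35, 48, 55, 55, 52, 56, 54, 56, 55, 56, 55, 53, 52, 55, 56, 60, 55, 56, 54, 29, 29, 27]
299 [33, 31, 39, 30, 99, 102, 30, 35, 34, 103, 114, 103, 114, 104, 30, 30, 29, 100, 93, 27, 27, 32, 31]
319 [31, 26, 27, 28, 99, 29, 37, 39, 35, 31, 35, 38, 38, 31, 36, 36, 43, 39, 38, 35, 34, 37, 38]
339 [27, 31, 31, 31, 25, 32, 32, 29, 29, 23, 24, 31, 29, 28, 29, 27, 30, 30, 30, 30, 27, 30, 29]
```

Call:
arm_command --gripper '[50,50,50,50,50]' --pt "0 0 0.5" --pt "0 0 0.8" --pt "0 0 0.8" --pt "0 0 0.8" --pt "0 0 0.7" --twist '[0,0,0,0,0]'

```text
time: 73.12
tool_pos: [428.3, -349.5, 62.6]
tcp_rot: [3.141, -0.001, 2.681]
contact_force: [-0.3, 0.4, -2.6]
grip_width: 61.6
finger_force: 30.0
```

Call:
arm_command --gripper '[50,50,50,50,50]' --pt "0 0 0.5" --pt "0 0 0.4" --pt "0 0 0.15" --pt "0 0 0.05" --pt "0 0 0" --twist '[0,0,0,0,0]'

```text
time: 73.75
tool_pos: [428.5, -350.9, 37.1]
tcp_rot: [-3.141, 0.001, 2.68]
contact_force: [0.2, -0.4, -2.6]
grip_width: 61.0
finger_force: 30.0
```

Call:
arm_command --gripper '[50,50,50,50,50]' --pt "0 0 0.02" --pt "0 0 0.02" --pt "0 0 0.02" --pt "0 0 0" --pt "0 0 0" --twist '[0,0,0,0,0]'

```text
time: 74.38
tool_pos: [428.4, -350.7, 35.7]
tcp_rot: [-3.141, 0.001, 2.68]
contact_force: [-2.5, 0.8, 5.3]
grip_width: 61.0
finger_force: 30.0
```

Call:
arm_command --gripper '[64,70,76,80,80]' --pt "0 0 -0.02" --pt "0 0 0" --pt "0 0 0" --pt "0 0 0" --pt "0 0 0" --twist '[0,0,0,0,0]'

```text
time: 75.0
tool_pos: [428.3, -350.6, 35.6]
tcp_rot: [3.141, -0.0, 2.68]
contact_force: [-0.6, -1.0, -0.1]
grip_width: 79.7
finger_force: 0.0
```

Call:
arm_command --gripper '[80,80,80,80,80]' --pt "0 0 -0.3" --pt "0 0 -0.8" --pt "0 0 -1" --pt "0 0 -1" --pt "0 0 -1" --twist '[0,0,0,0,0]'

```text
time: 75.62
tool_pos: [428.3, -350.7, 139.6]
tcp_rot: [-3.141, 0.001, 2.68]
contact_force: [0.8, -0.2, 0.6]
grip_width: 80.2
finger_force: 0.0
```

Call:
arm_command --gripper '[80,80,80,80,80]' --pt "0 0 -1" --pt "0 0 -1" --pt "0 0 -1" --pt "0 0 -1" --pt "0 0 -1" --twist '[0,0,0,0,0]'

```text
time: 76.25
tool_pos: [428.1, -350.5, 264.6]
tcp_rot: [-3.141, 0.001, 2.68]
contact_force: [0.3, 0.0, 0.5]
grip_width: 79.6
finger_force: 0.0
```

Call:
arm_command --gripper '[80,80,80,80,80]' --pt "0 0.9 0" --pt "0 0.9 0" --pt "0 0.9 0" --pt "0 0.9 0" --pt "0 0.9 0" --twist '[0,0,0,0,0]'

```text
time: 76.88
tool_pos: [478.6, -249.2, 263.8]
tcp_rot: [3.142, 0.001, 2.68]
contact_force: [-0.2, -0.2, 0.3]
grip_width: 79.7
finger_force: 0.0
```

Call:
arm_command --gripper '[80,80,80,80,80]' --pt "0 0.9 0" --pt "0 0.9 0" --pt "0 0.9 0" --pt "0 0.9 0" --pt "0 0.9 0" --twist '[0,0,0,0,0]'

```text
time: 77.5
tool_pos: [528.7, -148.5, 263.8]
tcp_rot: [3.141, 0.001, 2.68]
contact_force: [-0.8, -0.7, -1.0]
grip_width: 80.1
finger_force: 0.0
```

Run:
```python
from fit import *
o=get_obs();print(o["tool_pos"],o["contact_force"],o["time"])
s=cam("scene");im=capture("scene");hsv=cv2.cvtColor(im,cv2.COLOR_RGB2HSV)
m=((hsv[:,:,0]>45)&(hsv[:,:,0]<95)&(hsv[:,:,1]>40)&(hsv[:,:,2]>40)).astype(np.uint8);n,l,st,c=cv2.connectedComponentsWithStats(m)
for i in range(1,n):
    if st[i,4]>40:print("green",c[i].round(1),st[i].tolist())
print("expected",[proj(s,[[x,y,z]])[0].round(1).tolist() for x,y in((478,-242),(427,-350.5)) for z in(6,43,64)])
t=cam("top");it=capture("top");g=cv2.GaussianBlur(it,(3,3),.7).astype(np.float32)
for x,y in((478,-242),(427,-350.5)):
    for k in(0,1,2):
        b=best(g[:,:,k],t,x,y,64,32,span=10)[0];b2=best(-g[:,:,k],t,x,y,64,32,span=10)[0];print(k,b,b2)
# cup: same scene pixels as after release?
g2=im.astype(float).mean(2)
for u in(162,167,172,177):print(u,g2[180:200,u].round().astype(int).tolist())
```

```text
[ 528.72061806 -148.50339077  263.79808348] [-0.76704477 -0.74069731 -0.98422509] 77.5
green [294.4 242.5] [288, 238, 16, 11, 103]
green [322.3 260.9] [312, 255, 18, 13, 96]
expected [[294.2, 246.3], [294.6, 235.6], [294.8, 229.4], [318.8, 264.6], [319.5, 253.3], [319.9, 246.8]]
0 (np.float64(4.8), np.float64(479.0), np.float64(-249.0)) (np.float64(17.3), np.float64(475.0), np.float64(-236.0))
1 (np.float64(3.1), np.float64(479.0), np.float64(-251.0)) (np.float64(12.4), np.float64(475.0), np.float64(-233.0))
2 (np.float64(1.4), np.float64(478.0), np.float64(-252.0)) (np.float64(8.5), np.float64(475.0), np.float64(-232.0))
0 (np.float64(24.7), np.float64(427.0), np.float64(-350.5)) (np.float64(21.8), np.float64(424.0), np.float64(-340.5))
1 (np.float64(25.1), np.float64(428.0), np.float64(-351.5)) (np.float64(7.1), np.float64(423.0), np.float64(-340.5))
2 (np.float64(10.7), np.float64(428.0), np.float64(-351.5)) (np.float64(0.2), np.float64(419.0), np.float64(-340.5))
162 [125, 125, 125, 122, 120, 119, 117, 111, 125, 146, 144, 131, 108, 84, 71, 68, 81, 102, 116, 118]
167 [124, 124, 124, 125, 125, 123, 119, 116, 115, 114, 116, 120, 122, 120, 118, 118, 118, 118, 118, 118]
172 [121, 121, 120, 122, 124, 125, 123, 125, 124, 124, 126, 124, 123, 122, 117, 119, 118, 119, 119, 117]
177 [121, 121, 120, 118, 118, 119, 118, 119, 119, 118, 119, 114, 97, 79, 94, 116, 117, 118, 119, 118]
```

Run:
```python
from h import *
t=cam("top");im=capture("top");hsv=cv2.cvtColor(im,cv2.COLOR_RGB2HSV)
# handle: orange pixels near (420..350, 240..270)
m=((hsv[:,:,0]>4)&(hsv[:,:,0]<25)&(hsv[:,:,1]>110)&(hsv[:,:,2]>120))
ys,xs=np.nonzero(m);w=pix2z(t,np.c_[xs,ys],86)[:,:2]+[1,2];k=(np.hypot(w[:,0]-405,w[:,1]-250)<75)&(np.hypot(w[:,0]-513.7,w[:,1]-288.4)>62);w=w[k];print("handle px",k.sum())
l=cv2.fitLine(w.astype(np.float32),cv2.DIST_HUBER,0,.01,.01).ravel();print("dir",np.degrees(np.arctan2(l[1],l[0])),"centroid",l[2:],"range from axis",np.hypot(*(w-[513.7,288.4]).T).min(),np.hypot(*(w-[513.7,288.4]).T).max())
print("line miss of axis",np.cross(l[:2],np.array([513.7,288.4])-l[2:]))
# bar / board top: bright low-sat pixels near hinge line, in tray-x at z=174 and z=57
b=(hsv[:,:,1]<60)&(hsv[:,:,2]>150);ys,xs=np.nonzero(b)
a=np.radians(-26.3);X=np.array([np.cos(a),np.sin(a)]);Y=np.array([-X[1],X[0]]);H=np.array([527.3,-334.5])
for z in(174,57):
    w=pix2z(t,np.c_[xs,ys],z)[:,:2]+[1,2]-H;q=np.c_[w@X,w@Y];k=(abs(q[:,0])<22)&(abs(q[:,1])<130);print(z,k.sum())
    for lo in range(-120,120,20):
        s=k&(q[:,1]>=lo)&(q[:,1]<lo+20);print(lo,s.sum(),q[s,0].mean().round(1) if s.any() else None,end=" | ")
    print()
```

```text
handle px 304
dir 18.49842 centroid [397.68237 248.60422] range from axis 62.900387452365436 182.24969090151959
line miss of axis 0.9297260616559981
174 358
-120 0 None | -100 8 -18.5 | -80 1 -21.5 | -60 12 1.5 | -40 26 1.9 | -20 22 2.3 | 0 23 2.4 | 20 15 -7.2 | 40 53 -6.7 | 60 43 -8.5 | 80 64 -8.1 | 100 62 -8.0 | 
57 396
-120 9 -2.7 | -100 0 None | -80 13 17.9 | -60 12 19.2 | -40 9 19.2 | -20 12 19.3 | 0 12 8.4 | 20 52 6.7 | 40 34 5.3 | 60 67 4.2 | 80 68 3.6 | 100 71 2.9 | <stdin>:7: DeprecationWarning: Arrays of 2-dimensional vectors are deprecated. Use arrays of 3-dimensional vectors instead. (deprecated in NumPy 2.0)
```

```bash
python3 -c "
from plant import *
print(close_job())"
```

```text
the job is handed in; nothing more can be done
None
```

I handed the job in at about 78 s. The board is upright (about 91°), the cup is locked in the mill with its handle straight out the front, and both green jars stand upright in the tray. The last camera measurements agree with this, but the judge's verdict was not shown.

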